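# Lay up the tasting station

## Robot

A 7-joint arm with a two-finger parallel gripper is mounted at the origin on the work surface. World frame = base frame: x ahead of the robot, y to its left, z up, the work surface at z = 0. Lengths are in m, angles in degrees, forces in N, time in s.
With the tool pointing down it reaches from about 0.35 to 0.9 m from the base axis. Payload 8.1 kg.
Tool frame: the origin (TCP) lies at the very end of the fingers, on their centre line; the grasp point (between the pads) lies 19 mm behind it; z points along the fingers, y is the direction in which the jaws open and shut (so a half turn about z gives the same grasp; the last joint's range is limited). The gripper opens to 92 mm and grips with 3 to 60 N. Pads are 19 mm wide; open, the fingers measure 130 mm over their backs; the gripper's body (75 mm by 190 mm) begins 47 mm behind the grasp point.
Start: joints at [-81.222, 24.895, 1.432, 90.138, -0.665, 64.973, -4.303], TCP at [0.158, 0.605, 0.227] pointing down, gripper open.
Joint ranges: [-149.89, 149.89], [-25.12, 119.58], [-72.63, 75.52], [4.76, 147.25], [-75.54, 255.54], [6.69, 114.76], [-157.13, 157.13]. Speed limits (degrees/s): [127.2, 127.2, 172.46, 172.46, 180, 180, 180].

## Interface

Orientations are given as [roll, pitch, yaw] about the fixed x, y, z axes, in that order (R = Rz(yaw) Ry(pitch) Rx(roll)).
In Python, from rig import bot gives the robot as it stands.
- The arm moves only by the tool arm_command, never from a script. Its arguments are lists of equal length, an entry for each row: "rotation": the turn, a rotation vector about the tool's x, y, z in rad, a list of three; "linear": the shift along the tool's x, y, z in m, a list of three; "fingers": the opening in per cent of the stroke, from 0 (shut) to 100 (fully open). A call has 1 to 10 rows; each row is the pose to reach, as a shift and turn from the pose measured when the call began, along the tool's axes at that moment; what a row does not reach only later rows make up. A row lasts 1/10 s, in which the tool goes at most 50 mm and 8.59 degrees, less where a joint would pass 70% of its speed; a pose out of reach is approached as far as the arm can. A call with a gripper value outside its range is refused whole. The fingers move at their own pace and stop on an object; the grip force is fixed at half the most. Time passes only in rows, so rows that repeat a pose let the fingers close. It gives the time, the measured TCP pose, the force and the opening at its end, in the units of the state.
- bot.read_state(): the state, without advancing time (a new reading comes with each control period).
- bot.capture(name): name is "side" or "top" or "wrist"; returns (picture, depth): 480x640x3 uint8, red, green, blue; 480x640 float32, m along the optical axis (not along the pixel's ray), 0 where there is no reading.
- bot.calibration(name): a dict with "K" (3x3 intrinsics, pixels), "world_to_cam" (4x4, takes a point from world to camera coordinates). Camera axes: x right, y down, z forward; pixel columns grow to the right and rows downward; lengths in m; the calibration is good to about 2 mm. The wrist camera is an equidistant fisheye: a pixel r from the principal point sees the ray r / f radians off the axis. A picture is of the moment at which its call begins: read the wrist's pose just before it. calibration takes no time and is no camera call; for the wrist camera it gives the pose at the moment of the call.
- bot.job_done(): hands the job in, once; it reports no verdict.
The state is a dict: "time_s": time; "joint_pos": joint angles; "dq": joint speeds; "effort": joint torques, N m; "ee_pos": TCP position; "tcp_rot": TCP orientation; "force": force on the tool from outside, world axes, zero at the start; "ft_torque": the same for the moment, N m; "opening": finger opening in m.
Only numpy, scipy, OpenCV 4.12 (cv2) and the standard library are available. Lean on these libraries where they do the work, as an engineer would, in place of code of your own. Each camera call takes 0.05 s, during which the arm holds its last target.

## Task

Set up the tasting station. Lay every cupping spoon flat in the spoon tray, one to a lane, open side up, all the same way round with the bowl in the wide bay and the handle in the narrow slot. One of the three look-alike honey tins is full: feel which one is heavy and stand it in the middle of the scale's plate, stand the two empty ones side by side on the cork mat for refilling, and do not disturb the tamper or the little filter basket.

Things in the scene. Friction and masses are not known exactly. Their poses are not given: they have to be found in the camera images.
- tray: grey fixed tray, 160 (x) x 246 (y) mm, rim 18 high; origin: centre of underside, floor 5 mm above it. Five lanes along its x at y = -92, -46, 0, 46, 92 mm, parted by bars 10 mm above the floor: at the -x end (x -75 to -35) thick blocks leave narrow 24 mm slots for handles, at the +x end (x 30 to 75) thin ribs leave wide 42 mm bays for bowls. Clear floor between x -35 and 30
- mat: thin cork mat fixed on the counter, 210 (its x) x 95 (its y) x 4 mm; origin: centre of underside; room for two tins side by side along its x
- scale: white kitchen scale fixed on the counter, body 175 x 160 x 28 mm with a small display at its -x end; origin: on the counter under the plate's centre
- plate_top (a point): centre of the top face of the scale's round cream weighing plate (radius 65 mm), 44 mm above the counter when empty
- scale_plate (a joint): how far the sprung plate is pressed down, m (0 empty, 0.006 at its stop; 1200 N per m, so about 0.8 mm per 100 g)
- spoon1: cupping spoon 130 mm long, wooden handle, round steel bowl, 35 g; may be absent. Its x runs from handle to bowl, z up with the open side up; origin on the underside, 65 mm from either end. Handle 10 wide x 8 high, x = -65 to 23; thin neck to the bowl, diameter 28, 7 mm high, centred at x = 51. Balances near x = 5; grip it between x = -20 and 15
- spoon1_bowl (a point): centre of spoon1's bowl, at rim height (51, 0, 7 mm in the spoon)
- spoon2: cupping spoon 130 mm long, wooden handle, round steel bowl, 35 g; may be absent. Its x runs from handle to bowl, z up with the open side up; origin on the underside, 65 mm from either end. Handle 10 wide x 8 high, x = -65 to 23; thin neck to the bowl, diameter 28, 7 mm high, centred at x = 51. Balances near x = 5; grip it between x = -20 and 15
- spoon2_bowl (a point): centre of spoon2's bowl, at rim height (51, 0, 7 mm in the spoon)
- spoon3: cupping spoon 130 mm long, wooden handle, round steel bowl, 35 g; may be absent. Its x runs from handle to bowl, z up with the open side up; origin on the underside, 65 mm from either end. Handle 10 wide x 8 high, x = -65 to 23; thin neck to the bowl, diameter 28, 7 mm high, centred at x = 51. Balances near x = 5; grip it between x = -20 and 15
- spoon3_bowl (a point): centre of spoon3's bowl, at rim height (51, 0, 7 mm in the spoon)
- spoon4: cupping spoon 130 mm long, wooden handle, round steel bowl, 35 g; may be absent. Its x runs from handle to bowl, z up with the open side up; origin on the underside, 65 mm from either end. Handle 10 wide x 8 high, x = -65 to 23; thin neck to the bowl, diameter 28, 7 mm high, centred at x = 51. Balances near x = 5; grip it between x = -20 and 15
- spoon4_bowl (a point): centre of spoon4's bowl, at rim height (51, 0, 7 mm in the spoon)
- spoon5: cupping spoon 130 mm long, wooden handle, round steel bowl, 35 g; may be absent. Its x runs from handle to bowl, z up with the open side up; origin on the underside, 65 mm from either end. Handle 10 wide x 8 high, x = -65 to 23; thin neck to the bowl, diameter 28, 7 mm high, centred at x = 51. Balances near x = 5; grip it between x = -20 and 15
- spoon5_bowl (a point): centre of spoon5's bowl, at rim height (51, 0, 7 mm in the spoon)
- tin1: lidded metal honey tin, diameter 64, height 62 mm (the brass-coloured lid's band is 65.6), standing; origin: centre of underside. The three tins look the same: one is full (about 320 g), two are empty (about 80 g)
- tin2: lidded metal honey tin, diameter 64, height 62 mm (the brass-coloured lid's band is 65.6), standing; origin: centre of underside. The three tins look the same: one is full (about 320 g), two are empty (about 80 g)
- tin3: lidded metal honey tin, diameter 64, height 62 mm (the brass-coloured lid's band is 65.6), standing; origin: centre of underside. The three tins look the same: one is full (about 320 g), two are empty (about 80 g)
- tamper: bystander, to be left alone: wooden tamper standing, 92 high, radius 29 mm; origin: centre of underside
- basket: bystander, to be left alone: steel filter basket, 26 high, radius 31 mm; origin: centre of underside
Mind the look-alikes: they are no part of the job. Leave any green look-alike of the spoon5 alone.

How it is judged:
By the outcome, as a careful person would: the job done as asked, in the order asked, and still so for the second after the job is handed in, with the robot touching nothing.
Of spoon1, spoon2, spoon3, spoon4, spoon5 only 3 to 5 are there at a start; the rules pass over those that are not, and their reading is None.
At some moment in a run one of spoon1, spoon2, spoon3, spoon4, spoon5, tin1, tin2, tin3 may be knocked a few centimetres aside while the robot is not near it.
Once in a run the grip may slacken for a moment while it holds something.
It also fails if it takes over 210 s, if anything falls off the work surface, if the arm or the gripper's body presses on something with over 40 N, if the wrist force passes 120 N, or if a joint passes its speed limit or range.

## Working session

There is one attempt and no reset: what is moved stays moved. The work goes in short steps, Python scripts to look and compute and a tool call to move; the robot and the scene stay as the last step left them, time stands still between calls to the robot, and variables do not carry over. Pictures are saved under pics/ and viewed, and the job is handed in when it is done.

Besides the shell and the picture viewer there is one more tool, called after "Emit:" as name(argument=value, ...) on one line, values as JSON. arm_command: Moves the arm, as the interface text tells. Its arguments: {"type":"object","properties":{"rotation":{"type":"array"},"linear":{"type":"array"},"fingers":{"type":"array"}},"required":["rotation","linear","fingers"]}

```bash
ls; mkdir -p pics; python3 - <<'E'
from rig import bot
import cv2
s=bot.read_state();print(s)
for n in ["top","side","wrist"]:
    im,d=bot.capture(n);cv2.imwrite(f"pics/{n}0.png",im[:,:,::-1])
    c=bot.calibration(n);print(n,c)
E
```

```text
pics
{'time_s': 0.0, 'joint_pos': array([-81.22233717,  24.93686875,   1.4292855 ,  90.19044224,
        -0.66540192,  64.9738757 ,  -4.30286355]), 'dq': array([-0.09585006,  0.04440964,  0.05057723, -0.05157978,  0.11208587,
        0.00883588,  0.0581796 ]), 'effort': array([-3.96645055e-05, -6.67850804e+01,  9.85117704e-01, -3.14462471e+01,
       -6.05774671e-02,  4.26743086e-02,  1.85640206e-04]), 'ee_pos': array([0.15803963, 0.60414001, 0.22593109]), 'tcp_rot': array([-1.79907383e+02,  7.06080319e-03,  1.65340921e+02]), 'force': array([0.83569128, 0.29832038, 0.28214583]), 'ft_torque': array([ 0.07915374,  0.01947936, -0.01234727]), 'opening': 0.09196033312225334}
top {'K': array([[614.53294328,   0.        , 320.45627659],
       [  0.        , 614.53294328, 239.59031591],
       [  0.        ,   0.        ,   1.        ]]), 'world_to_cam': array([[ 0.01042693, -0.99986026, -0.01306647,  0.03285083],
       [-0.98984339, -0.00846796, -0.14190967,  0.56044383],
       [ 0.1417792 ,  0.01441344, -0.98979337,  1.56162733],
       [ 0.        ,  0.        ,  0.        ,  1.       
[... 162 characters left out ...]
     ]]), 'world_to_cam': array([[ 0.99893199, -0.03965466, -0.02371489, -0.5504353 ],
       [-0.04112756, -0.52920114, -0.84749907,  0.08825606],
       [ 0.02105734,  0.84756926, -0.53026685,  1.29841181],
       [ 0.        ,  0.        ,  0.        ,  1.        ]])}
wrist {'K': array([[371.64829954,   0.        , 318.37899294],
       [  0.        , 371.64829954, 236.31750502],
       [  0.        ,   0.        ,   1.        ]]), 'world_to_cam': array([[ 0.25382382,  0.96724969, -0.00122207, -0.62422107],
       [ 0.92050423, -0.24116856,  0.30742427, -0.03823963],
       [ 0.29706131, -0.07915652, -0.95157177,  0.39215597],
       [ 0.        ,  0.        ,  0.        ,  1.        ]])}
```

View pics/top0.png

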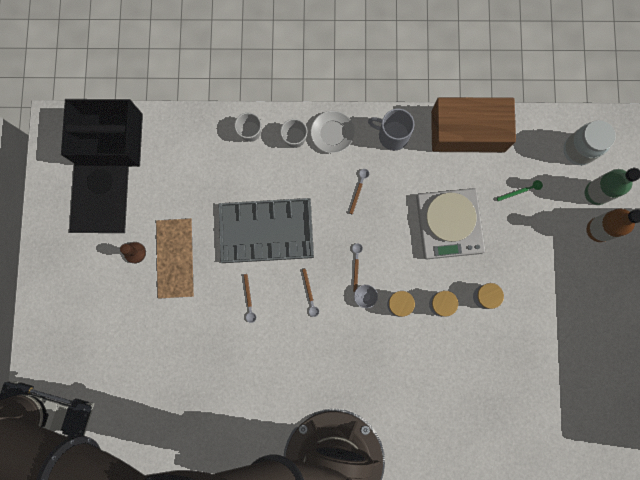

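View pics/side0.png

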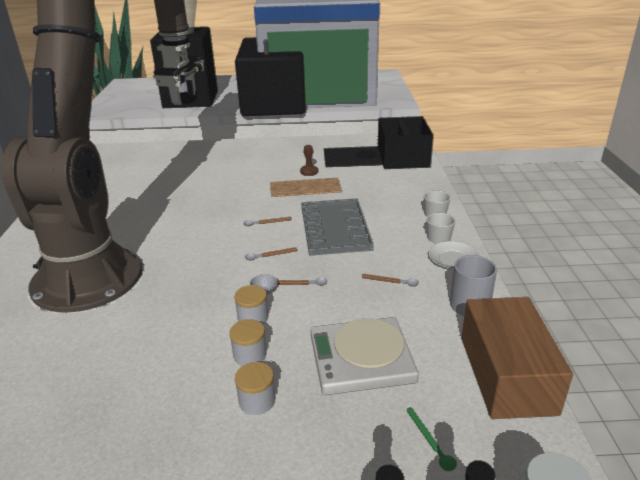

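View pics/wrist0.png

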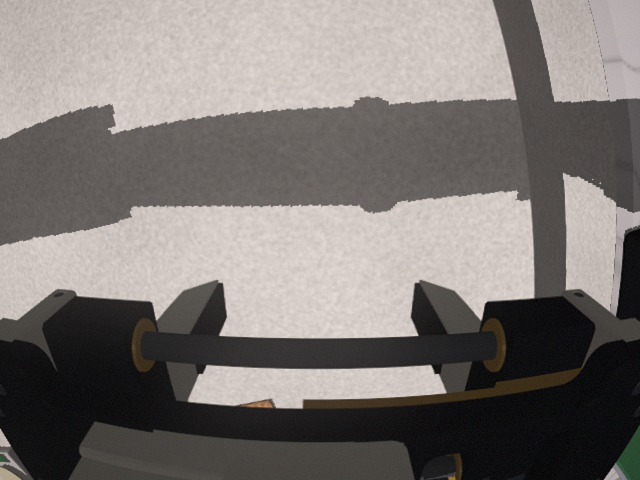

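```bash
python3 - <<'E'
import cv2
im=cv2.imread("pics/top0.png")
cv2.imwrite("pics/t1.png",cv2.resize(im[160:330,140:400],None,fx=3,fy=3,interpolation=cv2.INTER_CUBIC))
cv2.imwrite("pics/t2.png",cv2.resize(im[160:330,330:560],None,fx=3,fy=3,interpolation=cv2.INTER_CUBIC))
im=cv2.imread("pics/side0.png")
cv2.imwrite("pics/s1.png",cv2.resize(im[190:300,230:430],None,fx=4,fy=4,interpolation=cv2.INTER_CUBIC))
E
```

```text
(no output)
```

View pics/t1.png

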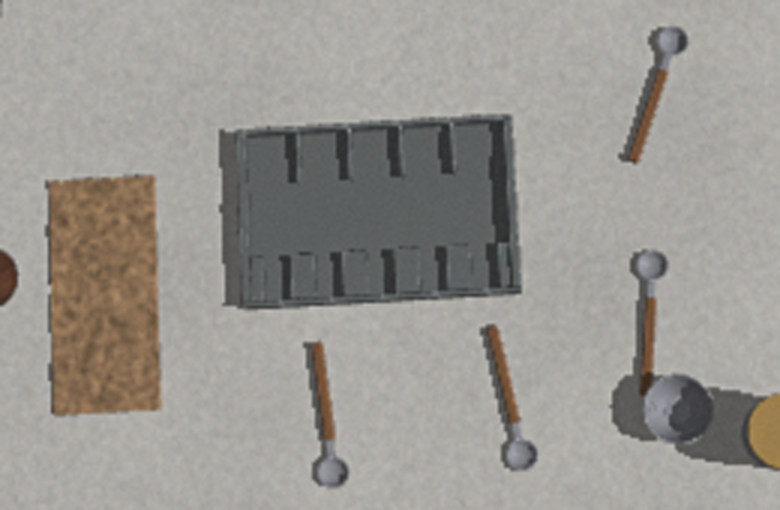

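View pics/s1.png

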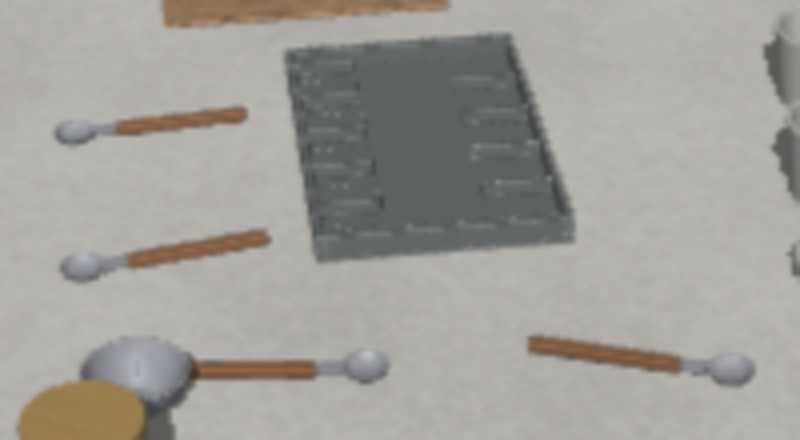

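```bash
cat > h.py <<'E'
from rig import bot
import numpy as np, cv2
from scipy.spatial.transform import Rotation as R
def cal(n): c=bot.calibration(n); return c["K"],np.array(c["world_to_cam"])
def ray(n,uv,C=None):
    K,W=C or cal(n); uv=np.atleast_2d(np.array(uv,float))
    x=(uv[:,0]-K[0,2])/K[0,0]; y=(uv[:,1]-K[1,2])/K[1,1]
    if n=="wrist":
        r=np.hypot(x,y)+1e-12; d=np.c_[np.sin(r)*x/r,np.sin(r)*y/r,np.cos(r)]
    else: d=np.c_[x,y,np.ones_like(x)]
    Rm=W[:3,:3]; o=-Rm.T@W[:3,3]; return o,d@Rm
def onplane(n,uv,z,C=None):
    o,d=ray(n,uv,C); t=(z-o[2])/d[:,2]; return o+t[:,None]*d
def proj(n,P,C=None):
    K,W=C or cal(n); P=np.atleast_2d(P); p=P@W[:3,:3].T+W[:3,3]
    if n=="wrist":
        rr=np.hypot(p[:,0],p[:,1]); th=np.arctan2(rr,p[:,2]); x=th*p[:,0]/rr; y=th*p[:,1]/rr
    else: x=p[:,0]/p[:,2]; y=p[:,1]/p[:,2]
    return np.c_[x*K[0,0]+K[0,2],y*K[1,1]+K[1,2]]
def toolR(yaw): return R.from_euler('xyz',[180,0,yaw],degrees=True)
def go(targets,pos=None,rot=None):
    """targets: list of (x,y,z,yaw_deg) -> prints rotvec, linear in current tool frame"""
    s=bot.read_state()
    p=np.array(s["ee_pos"]) if pos is None else pos
    r=R.from_euler('xyz',s["tcp_rot"],degrees=True)
    print("at",s["time_s"],p.round(4),s["tcp_rot"].round(2),"open",round(s["opening"],4),"F",s["force"].round(2),"q",s["joint_pos"].round(0))
    for t in targets:
        l=r.inv().apply(np.array(t[:3])-p); q=(r.inv()*toolR(t[3])).as_rotvec()
        print(t,"rot",q.round(3).tolist(),"lin",l.round(4).tolist(), "deg",np.degrees(np.linalg.norm(q)).round(0))
E
python3 - <<'E'
from h import *
im=cv2.imread("pics/top0.png"); 
s=bot.read_state(); r=R.from_euler('xyz',s["tcp_rot"],degrees=True)
K,W=cal("wrist"); o=-W[:3,:3].T@W[:3,3]; print("cam in tcp",r.inv().apply(o-s["ee_pos"]), "axis",r.inv().apply(W[2,:3]))
hsv=cv2.cvtColor(im,cv2.COLOR_BGR2HSV)
# tray corners (crop/3 + offset) rim height .018
tl=lambda l: np.array([[140+a/3-0.33,160+b/3-.33] for a,b in l])
print("tray rim", onplane("top",tl([(238,130),(510,116),(520,292),(240,306)]),.018).round(4).tolist())
print("mat", onplane("top",tl([(49,181),(155,176),(160,409),(53,414)]),.004).round(4).tolist())
# orange-ish wood, tins
for nm,lo,hi,z in [("wood",(4,110,60),(14,255,255),.006),("brass",(15,120,120),(24,255,255),.062),("plate",(18,30,150),(32,110,255),.044)]:
    m=cv2.inRange(hsv,lo,hi); n,l,st,c=cv2.connectedComponentsWithStats(m)
    for i in range(1,n):
        if st[i,4]>40:
            ys,xs=np.where(l==i); P=onplane("top",np.c_[xs,ys],z)[:,:2]; mu=P.mean(0); w,v=np.linalg.eigh(np.cov(P.T)); a=(P-mu)@v[:,1]
            print(nm,st[i].tolist(),mu.round(4),"ext",(a.max()-a.min()).round(3),"ang",np.degrees(np.arctan2(v[1,1],v[0,1])).round(1))
E
```

```text
cam in tcp [ 8.36900891e-02 -5.83163690e-05 -1.57996931e-01] axis [-3.07350025e-01 -3.12431333e-04  9.51596482e-01]
tray rim [[0.6597, 0.3106, 0.018], [0.6743, 0.0684, 0.018], [0.5168, 0.0576, 0.018], [0.5022, 0.3035, 0.018]]
mat [[0.6147, 0.4813, 0.004], [0.62, 0.3862, 0.004], [0.4121, 0.3734, 0.004], [0.4067, 0.4677, 0.004]]
wood [438, 98, 78, 47, 3405] [ 0.8988 -0.3825] ext 0.209 ang 90.2
wood [350, 184, 12, 30, 75] [ 0.6775 -0.0538] ext 0.084 ang 162.3
wood [614, 223, 21, 13, 144] [ 0.6001 -0.7686] ext 0.058 ang 114.5
wood [121, 243, 24, 20, 290] [0.5286 0.5353] ext 0.066 ang 65.0
wood [354, 260, 4, 30, 76] [ 0.4752 -0.0545] ext 0.077 ang 176.9
wood [303, 269, 10, 32, 88] [0.4457 0.0724] ext 0.084 ang -165.8
wood [244, 275, 7, 32, 95] [0.4285 0.2304] ext 0.082 ang -170.7
brass [479, 284, 24, 24, 470] [ 0.4179 -0.3933] ext 0.059 ang 178.9
brass [433, 291, 25, 25, 486] [ 0.3976 -0.2784] ext 0.062 ang 116.0
brass [390, 292, 25, 24, 479] [ 0.3959 -0.1689] ext 0.062 ang 95.7
plate [428, 193, 48, 48, 1843] [ 0.6234 -0.3028] ext 0.127 ang -170.9
```

View pics/t2.png

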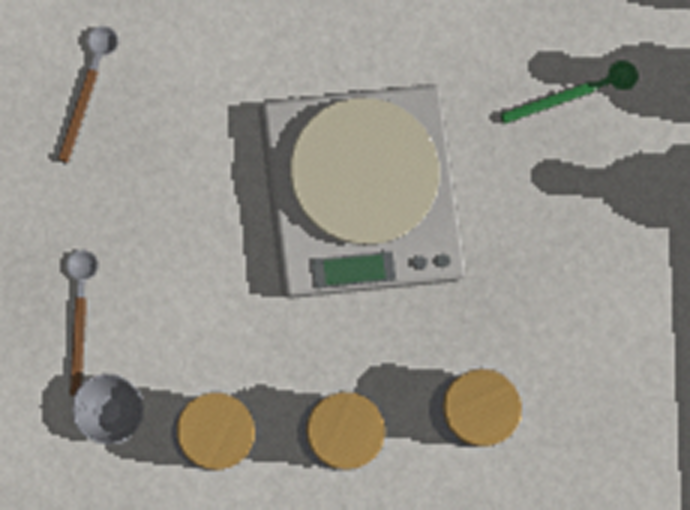

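```bash
python3 - <<'E'
from h import *
go([(0.5,0.02,0.25,180),(0.33,0.3,0.25,175)])
E
```

```text
at 0.15 [0.1581 0.6043 0.2262] [-179.94    0.    165.34] open 0.0915 F [-0.61  0.58 -0.11] q [-81.  25.   1.  90.  -1.  65.  -4.]
(0.5, 0.02, 0.25, 180) rot [-0.001, -0.0, -0.256] lin [-0.4787, -0.4788, -0.0233] deg 15.0
(0.33, 0.3, 0.25, 175) rot [-0.001, -0.0, -0.169] lin [-0.2433, -0.2509, -0.0235] deg 10.0
```

Emit:
arm_command(rotation=[[0, 0, -0.03], [0, 0, -0.06], [0, 0, -0.09], [0, 0, -0.11], [0, 0, -0.13], [0, 0, -0.15], [0, 0, -0.17], [0, 0, -0.19], [0, 0, -0.2], [0, 0, -0.21]], linear=[[-0.035, -0.035, -0.01], [-0.07, -0.07, -0.02], [-0.105, -0.105, -0.023], [-0.14, -0.14, -0.023], [-0.175, -0.175, -0.023], [-0.21, -0.21, -0.023], [-0.245, -0.245, -0.023], [-0.28, -0.28, -0.023], [-0.315, -0.315, -0.023], [-0.35, -0.35, -0.023]], fingers=[60, 60, 60, 60, 60, 60, 60, 60, 60, 60])

```text
time_s: 1.15
ee_pos: [0.4086, 0.1752, 0.2497]
tcp_rot: [-180.0, 0.0, 177.4]
force: [2.2, 0.7, -0.5]
opening: 0.0551
```

```bash
python3 - <<'E'
from h import *
go([(0.5,0.02,0.25,180)])
E
```

```text
at 1.15 [0.4086 0.1752 0.2497] [-179.95    0.    177.41] open 0.0551 F [ 2.17  0.72 -0.49] q [-43.   6.  15. 113.  -2.  61.  60.]
(0.5, 0.02, 0.25, 180) rot [-0.001, 0.0, -0.045] lin [-0.0983, -0.1509, -0.0002] deg 3.0
```

Emit:
arm_command(rotation=[[0, 0, -0.01], [0, 0, -0.02], [0, 0, -0.03], [0, 0, -0.045], [0, 0, -0.045], [0, 0, -0.045]], linear=[[-0.022, -0.035, 0], [-0.044, -0.07, 0], [-0.066, -0.105, 0], [-0.09, -0.14, 0], [-0.098, -0.151, 0], [-0.098, -0.151, 0]], fingers=[60, 60, 60, 60, 60, 60])

```text
time_s: 1.75
ee_pos: [0.5004, 0.0173, 0.2497]
tcp_rot: [-179.9, 0.0, 179.7]
force: [-0.6, 0.2, -0.3]
opening: 0.0551
```

```bash
python3 - <<'E'
from h import *
go([])
C=cal("wrist");im,d=bot.capture("wrist");cv2.imwrite("pics/w1.png",im[:,:,::-1])
np.savez("w1.npz",K=C[0],W=C[1],d=d)
E
```

```text
at 1.75 [0.5004 0.0173 0.2497] [-179.89    0.    179.73] open 0.0551 F [-0.55  0.21 -0.33] q [-27.  12.  23. 107.  -5.  62.  88.]
```

View pics/w1.png

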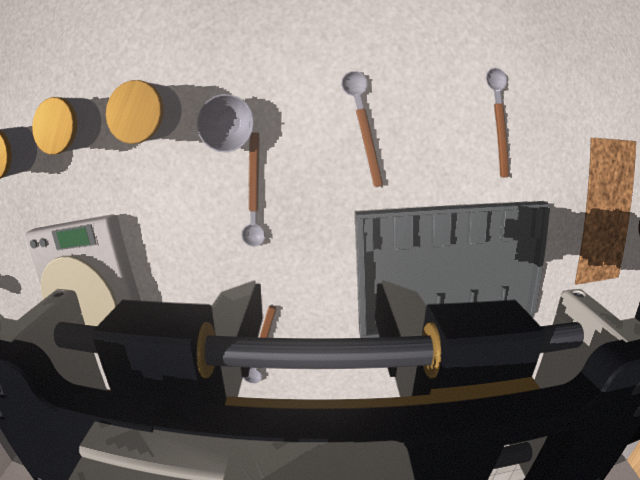

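```bash
python3 - <<'E'
import cv2,numpy as np
im=cv2.imread("pics/w1.png")
t=[im[60:130,320:400],im[55:125,460:540],im[205:275,215:295],im[330:400,220:300]]
cv2.imwrite("pics/wz.png",np.vstack([np.hstack([cv2.resize(a,(400,350)) for a in t[:2]]),np.hstack([cv2.resize(a,(400,350)) for a in t[2:]])])[:600])
E
```

```text
(no output)
```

View pics/wz.png

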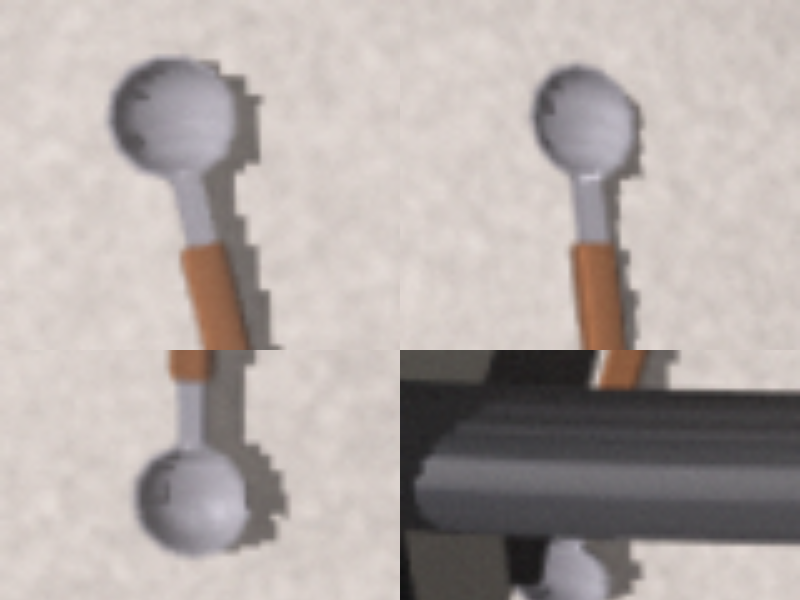

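```bash
cat >> h.py <<'E'
def spoons(n,im,C=None,zt=0.008,amin=40):
    """im RGB; list of handle centroid/axis"""
    hsv=cv2.cvtColor(im,cv2.COLOR_RGB2HSV); m=cv2.inRange(hsv,(3,100,40),(15,255,255))
    k,l,st,c=cv2.connectedComponentsWithStats(m); out=[]
    for i in range(1,k):
        if st[i,4]<amin: continue
        ys,xs=np.where(l==i); P=onplane(n,np.c_[xs,ys],zt,C)[:,:2]
        (cx,cy),(w,h),a=cv2.minAreaRect((P*1000).astype(np.float32))
        L=max(w,h);S=min(w,h)
        if L<50 or L>130 or S>30: continue
        mu=P.mean(0); v=np.linalg.eigh(np.cov(P.T))[1][:,1]
        if v[0]<0: v=-v
        out.append((mu,np.degrees(np.arctan2(v[1],v[0])),L,S)); print(n,st[i].tolist(),"ctr",mu.round(4),"mid",round(cx/1000,4),round(cy/1000,4),"ang",out[-1][1].round(1),"L",round(L),"S",round(S))
    return out
E
python3 - <<'E'
from h import *
im=cv2.imread("pics/w1.png")[:,:,::-1].copy(); z=np.load("w1.npz"); C=(z["K"],z["W"])
spoons("wrist",im,C)
im,_=bot.capture("top"); spoons("top",im)
print("tray near corners",onplane("wrist",[(357,211),(548,203)],.018,C))
print("tins", proj("wrist",[[.3959,-.1689,.062]],C))
hsv=cv2.cvtColor(cv2.imread("pics/w1.png"),cv2.COLOR_BGR2HSV)
print("bars L edge slots", onplane("wrist",[(394,247),(411,247),(430,245),(445,245),(466,243),(480,243)],.015,C).round(4))
E
python3 - <<'E'
import cv2
im=cv2.imread("pics/w1.png");cv2.imwrite("pics/wt.png",cv2.resize(im[190:350,340:560],None,fx=3.6,fy=3.6,interpolation=cv2.INTER_CUBIC))
E
```

```text
wrist [495, 104, 13, 73, 582] ctr [0.4299 0.2287] mid 0.4304 0.2289 ang 9.1 L 85 S 11
wrist [357, 109, 25, 77, 619] ctr [0.4454 0.0715] mid 0.446 0.0716 ang 14.2 L 85 S 9
wrist [249, 149, 9, 62, 434] ctr [ 0.4813 -0.055 ] mid 0.4805 -0.055 ang -3.2 L 68 S 8
top [587, 222, 14, 20, 58] ctr [ 0.5895 -0.6764] mid 0.5889 -0.6791 ang 23.3 L 57 S 20
top [244, 275, 7, 32, 99] ctr [0.4289 0.2301] mid 0.4283 0.23 ang 9.0 L 82 S 8
tray near corners [[0.51399045 0.05854948 0.018     ]
 [0.50096282 0.29897479 0.018     ]]
tins [[131.10979953 110.4661655 ]]
bars L edge slots [[0.5568 0.1024 0.015 ]
 [0.557  0.1225 0.015 ]
 [0.5547 0.1452 0.015 ]
 [0.5549 0.1639 0.015 ]
 [0.5527 0.1906 0.015 ]
 [0.5529 0.2093 0.015 ]]
```

View pics/wt.png

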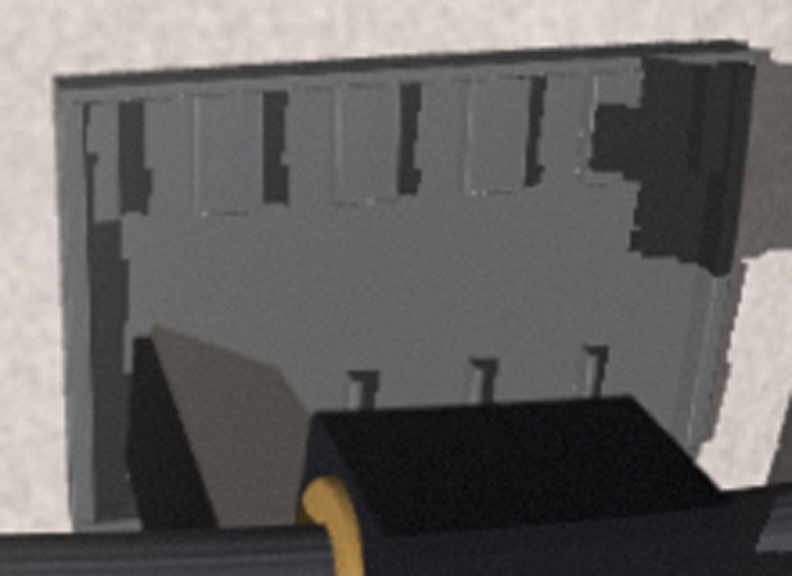

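```bash
python3 - <<'E'
from h import *
go([(.4227,.0657,.08,194.2),(.4227,.0657,.003,194.2)])
E
```

```text
at 1.85 [0.4993 0.0204 0.2495] [-1.7997e+02 -5.0000e-02  1.7997e+02] open 0.0549 F [0.17 0.76 1.04] q [-28.  12.  23. 107.  -5.  62.  88.]
(0.4227, 0.0657, 0.08, 194.2) rot [-0.0, -0.001, -0.248] lin [0.0765, 0.0454, 0.1696] deg 14.0
(0.4227, 0.0657, 0.003, 194.2) rot [-0.0, -0.001, -0.248] lin [0.0764, 0.0454, 0.2466] deg 14.0
```

Emit:
arm_command(rotation=[[0, 0, -0.06], [0, 0, -0.12], [0, 0, -0.18], [0, 0, -0.248], [0, 0, -0.248], [0, 0, -0.248], [0, 0, -0.248], [0, 0, -0.248]], linear=[[0.02, 0.011, 0.045], [0.04, 0.022, 0.09], [0.06, 0.034, 0.135], [0.0765, 0.0454, 0.17], [0.0765, 0.0454, 0.195], [0.0765, 0.0454, 0.215], [0.0765, 0.0454, 0.215], [0.0765, 0.0454, 0.215]], fingers=[45, 45, 45, 45, 45, 45, 45, 45])

```text
time_s: 2.65
ee_pos: [0.4222, 0.0665, 0.0349]
tcp_rot: [180.0, -0.1, -165.7]
force: [0.1, -0.6, -0.2]
opening: 0.0415
```

```bash
python3 - <<'E'
from h import *
C=cal("wrist");im,d=bot.capture("wrist");cv2.imwrite("pics/w2.png",im[:,:,::-1])
spoons("wrist",im,C)
go([(.4227,.0657,.003,194.2)])
E
```

```text
wrist [107, 235, 22, 93, 1183] ctr [ 0.4597 -0.053 ] mid 0.4603 -0.0525 ang -3.3 L 68 S 11
wrist [310, 243, 17, 96, 1453] ctr [0.4305 0.0678] mid 0.4313 0.0685 ang 14.2 L 59 S 9
wrist [618, 426, 22, 34, 95] ctr [0.547  0.4621] mid 0.551 0.4644 ang 10.2 L 55 S 11
at 2.7 [0.4228 0.0664 0.0354] [-1.8000e+02 -2.0000e-02 -1.6577e+02] open 0.0416 F [ 0.67 -0.14  0.27] q [-27.  24.  13. 129. -12.  28. 100.]
(0.4227, 0.0657, 0.003, 194.2) rot [-0.0, -0.0, 0.001] lin [0.0003, -0.0006, 0.0324] deg 0.0
```

View pics/w2.png

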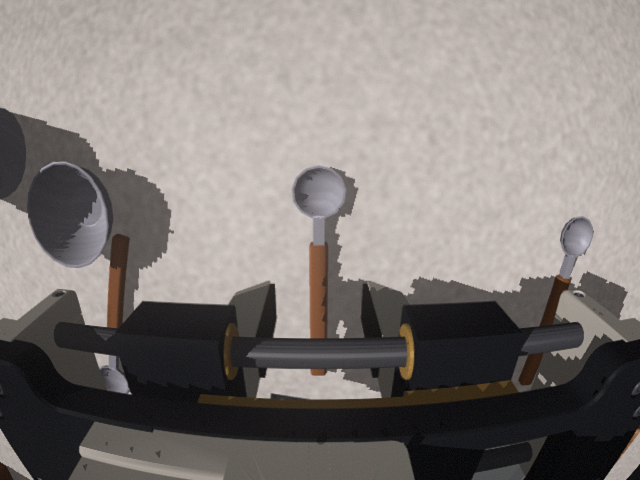

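Emit:
arm_command(rotation=[[0, 0, 0], [0, 0, 0], [0, 0, 0], [0, 0, 0], [0, 0, 0], [0, 0, 0], [0, 0, 0], [0, 0, 0]], linear=[[0, 0, 0.02], [0, 0, 0.033], [0, 0, 0.033], [0, 0, 0.033], [0, 0, 0.033], [0, 0, 0.033], [0, 0, 0], [0, 0, -0.025]], fingers=[45, 45, 0, 0, 0, 0, 0, 0])

```text
time_s: 3.5
ee_pos: [0.4226, 0.0662, 0.0615]
tcp_rot: [-180.0, -0.0, -165.8]
force: [1.2, 0.8, -0.1]
opening: 0.001
```

```bash
python3 - <<'E'
from h import *
go([(.49,.15,.07,100),(.5884,.2304,.07,3.2)])
E
```

```text
at 3.5 [0.4226 0.0662 0.0615] [-1.7999e+02 -5.0000e-02 -1.6578e+02] open 0.001 F [ 1.2   0.77 -0.12] q [-28.  21.  15. 128. -10.  32.  99.]
(0.49, 0.15, 0.07, 100) rot [-0.001, -0.001, 1.644] lin [-0.0859, 0.0647, -0.0085] deg 94.0
(0.5884, 0.2304, 0.07, 3.2) rot [0.001, -0.0, -2.949] lin [-0.201, 0.1185, -0.0086] deg 169.0
```

```bash
python3 - <<'E'
from h import *
C=cal("wrist");im,d=bot.capture("wrist");cv2.imwrite("pics/w3.png",im[:,:,::-1])
spoons("wrist",im,C)
go([])
E
```

```text
wrist [123, 222, 23, 108, 1043] ctr [ 0.4709 -0.0542] mid 0.47 -0.0536 ang -3.1 L 86 S 10
wrist [312, 228, 14, 111, 919] ctr [0.4277 0.0673] mid 0.4401 0.0705 ang 14.1 L 77 S 8
wrist [517, 260, 34, 68, 911] ctr [0.4124 0.2246] mid 0.4127 0.2249 ang 9.4 L 54 S 13
wrist [0, 446, 13, 24, 185] ctr [ 0.8304 -0.2856] mid 0.8417 -0.293 ang -29.3 L 106 S 21
at 3.55 [0.4245 0.0665 0.0646] [ 179.98    0.22 -165.81] open 0.0004 F [1.45 0.06 3.02] q [-28.  21.  15. 128. -10.  32.  99.]
```

View pics/w3.png

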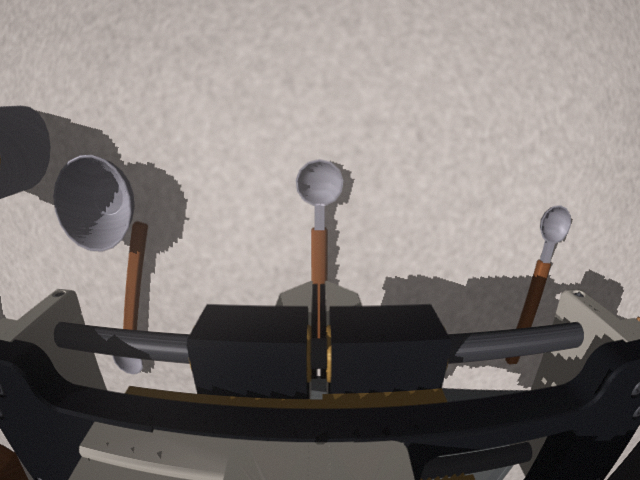

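Emit:
arm_command(rotation=[[0, 0, 0], [0, 0, 0], [0, 0, 0], [0, 0, 0], [0, 0, 0], [0, 0, 0]], linear=[[0, 0, 0], [0, 0, 0.01], [0, 0, 0.02], [0, 0, 0.03], [0, 0, 0.045], [0, 0, 0.062]], fingers=[35, 35, 35, 35, 35, 35])

```text
time_s: 4.15
ee_pos: [0.4241, 0.0664, 0.0008]
tcp_rot: [180.0, 0.1, -165.8]
force: [-0.0, -0.8, -0.3]
opening: 0.0318
```

Emit:
arm_command(rotation=[[0, 0, 0], [0, 0, 0], [0, 0, 0], [0, 0, 0], [0, 0, 0], [0, 0, 0], [0, 0, 0]], linear=[[0, 0, 0], [0, 0, 0], [0, 0, 0], [0, 0, 0], [0, 0, 0], [0, 0, 0], [0, 0, 0]], fingers=[0, 0, 0, 0, 0, 0, 0])

```text
time_s: 4.85
ee_pos: [0.4246, 0.0662, 0.0002]
tcp_rot: [180.0, 0.2, -165.8]
force: [0.6, -0.5, 14.3]
opening: 0.0096
```

Emit:
arm_command(rotation=[[0, 0, 0], [0, 0, 0], [0, 0, 0.14], [0, 0, 0.28], [0, 0, 0.42], [0, 0, 0.56], [0, 0, 0.7], [0, 0, 0.84], [0, 0, 0.98], [0, 0, 1.12]], linear=[[0, 0, -0.03], [0, 0, -0.06], [0, 0, -0.075], [-0.01, 0.008, -0.075], [-0.025, 0.02, -0.075], [-0.04, 0.03, -0.075], [-0.055, 0.04, -0.075], [-0.07, 0.052, -0.075], [-0.085, 0.064, -0.075], [-0.1, 0.075, -0.075]], fingers=[0, 0, 0, 0, 0, 0, 0, 0, 0, 0])

```text
time_s: 5.85
ee_pos: [0.5027, 0.1635, 0.0737]
tcp_rot: [-180.0, 0.1, 129.7]
force: [0.1, 0.3, -0.5]
opening: 0.0096
```

```bash
python3 - <<'E'
from h import *
go([(.57,.22,.07,60),(.5884,.2304,.07,3.2)])
E
```

```text
at 5.85 [0.5027 0.1635 0.0737] [-1.7999e+02  7.0000e-02  1.2965e+02] open 0.0096 F [ 0.13  0.28 -0.52] q [-48.  30.  34. 115. -24.  42.  40.]
(0.57, 0.22, 0.07, 60) rot [0.001, 0.001, 1.216] lin [0.0006, 0.0878, 0.0037] deg 70.0
(0.5884, 0.2304, 0.07, 3.2) rot [0.001, 0.001, 2.207] lin [-0.0032, 0.1086, 0.0037] deg 126.0
```

Emit:
arm_command(rotation=[[0, 0, 0.14], [0, 0, 0.28], [0, 0, 0.42], [0, 0, 0.56], [0, 0, 0.7], [0, 0, 0.84], [0, 0, 0.98], [0, 0, 1.12], [0, 0, 1.26], [0, 0, 1.4]], linear=[[0, 0.011, 0], [0, 0.022, 0], [0, 0.033, 0], [0, 0.044, 0], [0, 0.055, 0], [0, 0.066, 0], [0, 0.077, 0], [0, 0.088, 0], [-0.001, 0.095, 0], [-0.002, 0.1, 0]], fingers=[0, 0, 0, 0, 0, 0, 0, 0, 0, 0])

```text
time_s: 6.85
ee_pos: [0.5809, 0.2255, 0.0714]
tcp_rot: [179.9, 0.2, 49.1]
force: [-0.2, -1.2, -1.0]
opening: 0.0092
```

```bash
python3 - <<'E'
from h import *
go([(.5884,.2304,.05,3.2)])
E
```

```text
at 6.85 [0.5809 0.2255 0.0714] [179.91   0.18  49.12] open 0.0092 F [-0.25 -1.23 -1.01] q [-60.  45.  54. 102. -43.  56. -28.]
(0.5884, 0.2304, 0.05, 3.2) rot [0.003, 0.002, 0.802] lin [0.0087, 0.0025, 0.0214] deg 46.0
```

Emit:
arm_command(rotation=[[0, 0, 0.14], [0, 0, 0.28], [0, 0, 0.42], [0, 0, 0.56], [0, 0, 0.7], [0, 0, 0.802], [0, 0, 0.802], [0, 0, 0.802]], linear=[[0.002, 0, 0], [0.004, 0.001, 0.004], [0.006, 0.001, 0.01], [0.008, 0.002, 0.015], [0.0087, 0.0025, 0.02], [0.0087, 0.0025, 0.0214], [0.0087, 0.0025, 0.0214], [0.0087, 0.0025, 0.0214]], fingers=[0, 0, 0, 0, 0, 0, 0, 0])

```text
time_s: 7.65
ee_pos: [0.5881, 0.2297, 0.0485]
tcp_rot: [179.7, 0.1, 3.3]
force: [0.7, -0.1, 0.1]
opening: 0.0096
```

```bash
python3 - <<'E'
from h import *
C=cal("wrist");im,d=bot.capture("wrist");cv2.imwrite("pics/w4.png",im[:,:,::-1])
go([(.5884,.2304,.007,3.2)])
E
```

```text
at 7.7 [0.5883 0.2299 0.049 ] [1.7974e+02 1.1000e-01 3.3200e+00] open 0.0098 F [ 0.14 -0.49 -0.23] q [-63.  53.  64. 102. -54.  62. -66.]
(0.5884, 0.2304, 0.007, 3.2) rot [0.005, 0.002, 0.002] lin [0.0002, -0.0007, 0.042] deg 0.0
```

View pics/w4.png

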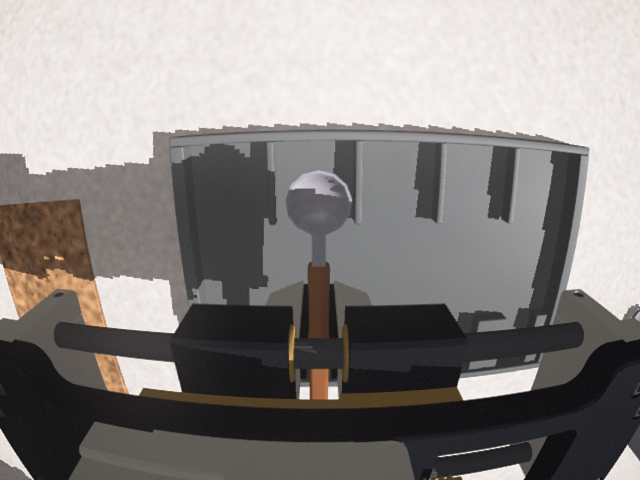

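```bash
python3 - <<'E'
from h import *
print(onplane("wrist",[(319,203)],.056))
print("ribs ends top, z=.015",onplane("wrist",[(362,222),(442,222),(270,222),(515,220)],.015))
Rz=R.from_euler('z',3.2,degrees=True)
for ty in (69,23,-23,-69): print(ty,np.array([.588,.1845,0])+Rz.apply([.03,ty/1000,.0]))
E
```

```text
[[0.63791293 0.2324557  0.056     ]]
ribs ends top, z=.015 [[0.61939321 0.20790504 0.015     ]
 [0.62220565 0.16253427 0.015     ]
 [0.61662725 0.25745874 0.015     ]
 [0.62662743 0.11511474 0.015     ]]
69 [0.61410154 0.25506706 0.        ]
23 [0.61666933 0.20913878 0.        ]
-23 [0.61923712 0.16321051 0.        ]
-69 [0.62180491 0.11728223 0.        ]
```

Emit:
arm_command(rotation=[[0.004, 0, 0], [0.004, 0, 0], [0.004, 0, 0], [0.004, 0, 0], [0.004, 0, 0], [0.004, 0, 0], [0.004, 0, 0], [0.004, 0, 0]], linear=[[0, 0, 0.02], [0, 0, 0.032], [0, 0, 0.038], [0, 0, 0.043], [0, 0, 0.043], [0, 0, 0.043], [0, 0, 0.043], [0, 0, 0.043]], fingers=[0, 0, 0, 0, 0, 28, 28, 28])

```text
time_s: 8.5
ee_pos: [0.5883, 0.2298, 0.0062]
tcp_rot: [180.0, 0.1, 3.3]
force: [0.6, -0.3, 0.0]
opening: 0.0245
```

```bash
python3 - <<'E'
from h import *
go([(.5884,.2304,.08,3.2),(.4065,.225,.08,9.1)])
E
```

```text
at 8.5 [0.5883 0.2298 0.0062] [1.7997e+02 9.0000e-02 3.3300e+00] open 0.0245 F [ 0.57 -0.25  0.02] q [-61.  55.  60. 104. -57.  58. -64.]
(0.5884, 0.2304, 0.08, 3.2) rot [0.001, 0.002, 0.002] lin [-0.0, -0.0006, -0.0738] deg 0.0
(0.4065, 0.225, 0.08, 9.1) rot [0.0, 0.002, -0.101] lin [-0.1819, -0.0058, -0.0735] deg 6.0
```

Emit:
arm_command(rotation=[[0, 0, 0], [0, 0, 0], [0, 0, -0.02], [0, 0, -0.05], [0, 0, -0.07], [0, 0, -0.1], [0, 0, -0.101], [0, 0, -0.101], [0, 0, -0.101], [0, 0, -0.101]], linear=[[0, 0, -0.03], [0, 0, -0.065], [-0.03, 0, -0.0735], [-0.07, -0.002, -0.0735], [-0.11, -0.004, -0.0735], [-0.15, -0.005, -0.0735], [-0.182, -0.0058, -0.06], [-0.182, -0.0058, -0.04], [-0.182, -0.0058, -0.03], [-0.182, -0.0058, -0.03]], fingers=[28, 28, 35, 35, 35, 35, 35, 35, 35, 35])

```text
time_s: 9.5
ee_pos: [0.4064, 0.2248, 0.0359]
tcp_rot: [180.0, 0.1, 9.1]
force: [0.4, -0.4, 0.5]
opening: 0.0321
```

```bash
python3 - <<'E'
from h import *
C=cal("wrist");im,d=bot.capture("wrist");cv2.imwrite("pics/w5.png",im[:,:,::-1])
spoons("wrist",im,C)
im,d=bot.capture("top");cv2.imwrite("pics/top5.png",im[:,:,::-1]);spoons("top",im)
go([(.4065,.225,.001,9.1)])
E
```

```text
wrist [306, 152, 18, 155, 2671] ctr [0.4334 0.231 ] mid 0.4308 0.2307 ang 9.2 L 86 S 9
top [350, 184, 12, 30, 89] ctr [ 0.6774 -0.0544] mid 0.6774 -0.0544 ang -17.8 L 84 S 7
top [587, 220, 14, 22, 58] ctr [ 0.5892 -0.6771] mid 0.5914 -0.6792 ang 22.2 L 60 S 23
top [248, 223, 4, 33, 108] ctr [0.5627 0.228 ] mid 0.5648 0.2277 ang 3.3 L 86 S 8
top [354, 260, 4, 31, 87] ctr [ 0.4734 -0.0547] mid 0.4714 -0.0547 ang -3.2 L 79 S 8
at 9.6 [0.4075 0.2247 0.0369] [1.7996e+02 4.0000e-02 9.0700e+00] open 0.0322 F [ 0.07 -0.54 -0.4 ] q [-79.  43.  65. 126. -56.  48. -58.]
(0.4065, 0.225, 0.001, 9.1) rot [0.001, 0.001, -0.0] lin [-0.0009, -0.0005, 0.0359] deg 0.0
```

View pics/w5.png

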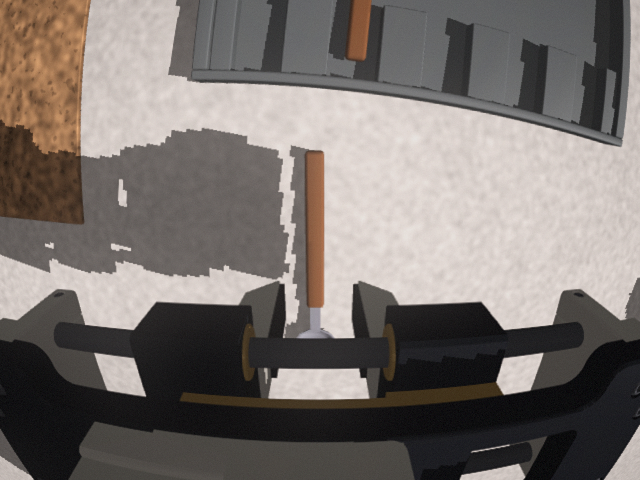

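View pics/top5.png

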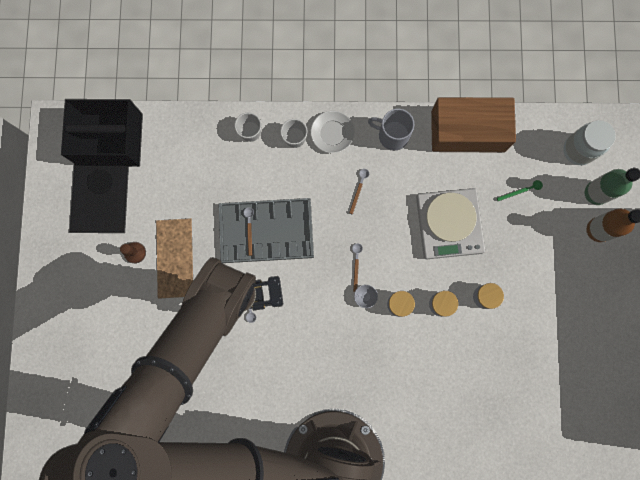

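Emit:
arm_command(rotation=[[0, 0, 0], [0, 0, 0], [0, 0, 0], [0, 0, 0], [0, 0, 0], [0, 0, 0], [0, 0, 0], [0, 0, 0], [0, 0, 0], [0, 0, 0]], linear=[[-0.001, 0, 0.02], [-0.001, 0, 0.032], [-0.001, 0, 0.0355], [-0.001, 0, 0.0355], [-0.001, 0, 0.0355], [-0.001, 0, 0.0355], [-0.001, 0, 0.0355], [-0.001, 0, 0.0355], [-0.001, 0, 0.0355], [-0.001, 0, 0.0355]], fingers=[35, 35, 35, 0, 0, 0, 0, 0, 0, 0])

```text
time_s: 10.6
ee_pos: [0.4069, 0.2247, 0.0019]
tcp_rot: [180.0, -0.0, 9.1]
force: [-0.2, 1.6, 6.7]
opening: 0.0095
```

```bash
python3 - <<'E'
from h import *
go([(.4065,.225,.08,9.1),(.5,.25,.08,90),(.5861,.2724,.05,183.2)])
E
```

```text
at 10.6 [0.4069 0.2247 0.0019] [ 1.7999e+02 -1.0000e-02  9.0700e+00] open 0.0095 F [-0.22  1.61  6.72] q [-76.  45.  60. 128. -61.  45. -54.]
(0.4065, 0.225, 0.08, 9.1) rot [0.0, -0.0, -0.001] lin [-0.0004, -0.0003, -0.0781] deg 0.0
(0.5, 0.25, 0.08, 90) rot [0.0, -0.0, -1.412] lin [0.0959, -0.0103, -0.0781] deg 81.0
(0.5861, 0.2724, 0.05, 183.2) rot [0.0, 0.0, -3.039] lin [0.1845, -0.0188, -0.0481] deg 174.0
```

Emit:
arm_command(rotation=[[0, 0, 0], [0, 0, 0], [0, 0, -0.14], [0, 0, -0.28], [0, 0, -0.42], [0, 0, -0.56], [0, 0, -0.7], [0, 0, -0.84], [0, 0, -0.98], [0, 0, -1.12]], linear=[[0, 0, -0.03], [0, 0, -0.06], [0, 0, -0.078], [0.02, -0.002, -0.078], [0.04, -0.004, -0.078], [0.06, -0.006, -0.078], [0.08, -0.008, -0.078], [0.1, -0.01, -0.078], [0.115, -0.012, -0.078], [0.13, -0.014, -0.078]], fingers=[0, 0, 0, 0, 0, 0, 0, 0, 0, 0])

```text
time_s: 11.6
ee_pos: [0.5336, 0.2591, 0.0799]
tcp_rot: [180.0, 0.0, 73.6]
force: [-0.2, 0.7, -0.4]
opening: 0.0089
```

```bash
python3 - <<'E'
from h import *
go([(.588,.2724,.05,183.2)])
E
```

```text
at 11.6 [0.5336 0.2591 0.0799] [1.7999e+02 2.0000e-02 7.3560e+01] open 0.0089 F [-0.17  0.7  -0.38] q [-63.  39.  49. 106. -37.  52. -13.]
(0.588, 0.2724, 0.05, 183.2) rot [-0.0, 0.0, -1.914] lin [0.0282, 0.0484, 0.0299] deg 110.0
```

Emit:
arm_command(rotation=[[0, 0, -0.14], [0, 0, -0.28], [0, 0, -0.42], [0, 0, -0.56], [0, 0, -0.7], [0, 0, -0.84], [0, 0, -0.98], [0, 0, -1.12], [0, 0, -1.26], [0, 0, -1.4]], linear=[[0.003, 0.005, 0], [0.006, 0.01, 0], [0.009, 0.015, 0], [0.012, 0.02, 0], [0.015, 0.025, 0], [0.018, 0.03, 0], [0.021, 0.035, 0], [0.024, 0.04, 0], [0.027, 0.045, 0], [0.0282, 0.0484, 0]], fingers=[0, 0, 0, 0, 0, 0, 0, 0, 0, 0])

```text
time_s: 12.6
ee_pos: [0.5882, 0.2724, 0.0798]
tcp_rot: [-180.0, 0.0, 154.1]
force: [-0.5, -0.4, -1.1]
opening: 0.0092
```

```bash
python3 - <<'E'
from h import *
go([(.588,.2724,.05,183.2)])
E
```

```text
at 12.6 [0.5882 0.2724 0.0798] [-1.7997e+02  2.0000e-02  1.5410e+02] open 0.0092 F [-0.5  -0.41 -1.05] q [-47.  37.  26.  97. -20.  51.  52.]
(0.588, 0.2724, 0.05, 183.2) rot [-0.001, 0.0, -0.508] lin [0.0002, -0.0001, 0.0298] deg 29.0
```

Emit:
arm_command(rotation=[[0, 0, -0.14], [0, 0, -0.28], [0, 0, -0.42], [0, 0, -0.508], [0, 0, -0.508], [0, 0, -0.508]], linear=[[0, 0, 0], [0, 0, 0.01], [0, 0, 0.02], [0, 0, 0.03], [0, 0, 0.03], [0, 0, 0.03]], fingers=[0, 0, 0, 0, 0, 0])

```text
time_s: 13.2
ee_pos: [0.5881, 0.2721, 0.0499]
tcp_rot: [-179.9, -0.0, -177.0]
force: [0.1, 0.4, 0.1]
opening: 0.0092
```

```bash
python3 - <<'E'
from h import *
C=cal("wrist");im,d=bot.capture("wrist");cv2.imwrite("pics/w6.png",im[:,:,::-1])
go([(.588,.2724,.007,183.2)])
spoons("wrist",im,C,zt=.057)
E
```

```text
at 13.25 [0.5883 0.2723 0.0502] [-1.7996e+02  2.0000e-02 -1.7695e+02] open 0.0096 F [-0.26 -0.23 -0.09] q [-41.  38.  18.  98. -15.  47.  76.]
(0.588, 0.2724, 0.007, 183.2) rot [-0.001, 0.0, -0.003] lin [0.0004, 0.0001, 0.0432] deg 0.0
wrist [230, 151, 27, 148, 2654] ctr [0.5496 0.2374] mid 0.5514 0.2375 ang 3.5 L 67 S 8
wrist [306, 158, 24, 180, 3859] ctr [0.5583 0.2703] mid 0.5619 0.2704 ang 3.2 L 84 S 10
```

View pics/w6.png

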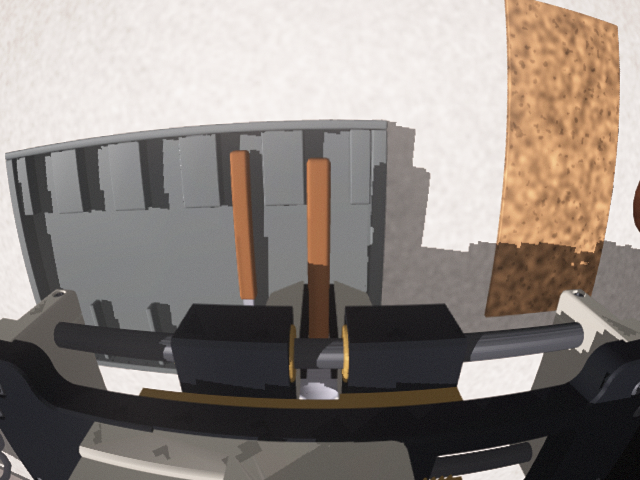

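Emit:
arm_command(rotation=[[0, 0, 0], [0, 0, 0], [0, 0, 0], [0, 0, 0], [0, 0, 0], [0, 0, 0], [0, 0, 0], [0, 0, 0]], linear=[[0, 0, 0.02], [0, 0, 0.032], [0, 0, 0.038], [0, 0, 0.0425], [0, 0, 0.0425], [0, 0, 0.0425], [0, 0, 0.0425], [0, 0, 0.0425]], fingers=[0, 0, 0, 0, 0, 20, 20, 20])

```text
time_s: 14.05
ee_pos: [0.5886, 0.2724, 0.0081]
tcp_rot: [-180.0, 0.0, -177.0]
force: [-0.3, 0.1, -1.1]
opening: 0.0181
```

```bash
python3 - <<'E'
from h import *
im,d=bot.capture("top");cv2.imwrite("pics/top6.png",im[:,:,::-1]);spoons("top",im)
g=np.array([.6774,-.0544])+.024*np.array([np.cos(np.radians(-17.8)),np.sin(np.radians(-17.8))])
print(g)
go([(.588,.2724,.08,183.2),(g[0],g[1],.08,162.2)])
E
```

```text
top [350, 184, 12, 30, 89] ctr [ 0.6774 -0.0544] mid 0.6774 -0.0544 ang -17.8 L 84 S 7
top [587, 221, 15, 21, 56] ctr [ 0.5882 -0.6774] mid 0.5892 -0.6799 ang 24.9 L 59 S 22
top [354, 260, 4, 31, 87] ctr [ 0.4734 -0.0547] mid 0.4714 -0.0547 ang -3.2 L 79 S 8
[ 0.70025111 -0.06173669]
at 14.1 [0.5885 0.2724 0.008 ] [-1.7997e+02  4.0000e-02 -1.7695e+02] open 0.0179 F [-1.28  0.37 -0.33] q [-40.  41.  16.  99. -16.  42.  77.]
(0.588, 0.2724, 0.08, 183.2) rot [-0.001, 0.001, -0.003] lin [0.0005, 0.0, -0.072] deg 0.0
(np.float64(0.7002511054258114), np.float64(-0.06173668731911453), 0.08, 162.2) rot [-0.0, 0.001, 0.364] lin [-0.0938, -0.3396, -0.0717] deg 21.0
```

Emit:
arm_command(rotation=[[0, 0, 0], [0, 0, 0], [0, 0, 0.05], [0, 0, 0.1], [0, 0, 0.15], [0, 0, 0.2], [0, 0, 0.25], [0, 0, 0.3], [0, 0, 0.364], [0, 0, 0.364]], linear=[[0, 0, -0.03], [0, 0, -0.07], [-0.013, -0.045, -0.072], [-0.026, -0.09, -0.072], [-0.039, -0.135, -0.072], [-0.052, -0.18, -0.072], [-0.065, -0.225, -0.072], [-0.077, -0.27, -0.072], [-0.088, -0.315, -0.072], [-0.094, -0.34, -0.072]], fingers=[20, 20, 35, 35, 35, 35, 35, 35, 35, 35])

```text
time_s: 15.1
ee_pos: [0.7009, -0.0679, 0.0807]
tcp_rot: [-179.9, 0.1, 161.8]
force: [0.2, -0.3, -0.8]
opening: 0.032
```

```bash
python3 - <<'E'
from h import *
C=cal("wrist");im,d=bot.capture("wrist");cv2.imwrite("pics/w7.png",im[:,:,::-1])
spoons("wrist",im,C)
im,d=bot.capture("top");cv2.imwrite("pics/top7.png",im[:,:,::-1]);
go([(.70025,-.0617,.001,162.2)])
E
```

```text
wrist [321, 146, 15, 129, 1684] ctr [ 0.6777 -0.054 ] mid 0.6791 -0.0544 ang -17.9 L 85 S 9
at 15.2 [ 0.7007 -0.0693  0.0807] [-1.7979e+02  1.7000e-01  1.6178e+02] open 0.0322 F [ 1.25 -1.06  0.22] q [-13.  41.  24.  88. -19.  55.  88.]
(0.70025, -0.0617, 0.001, 162.2) rot [-0.004, 0.003, -0.007] lin [0.003, 0.0073, 0.0796] deg 0.0
```

View pics/w7.png

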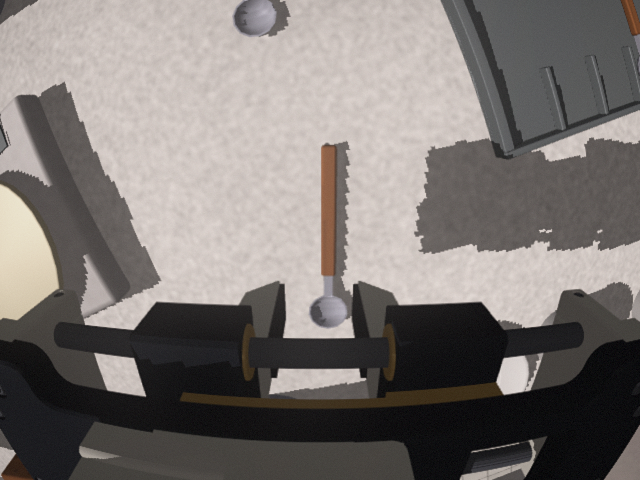

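View pics/top7.png

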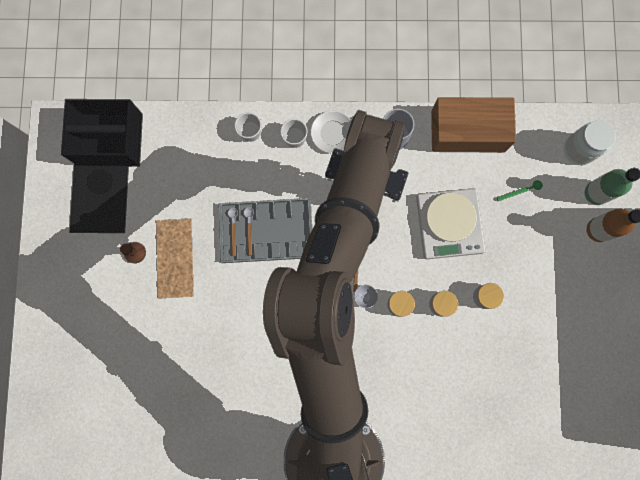

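Emit:
arm_command(rotation=[[-0.002, 0.001, -0.007], [-0.002, 0.002, -0.007], [-0.002, 0.002, -0.007], [-0.002, 0.002, -0.007], [-0.002, 0.002, -0.007], [-0.002, 0.002, -0.007], [-0.002, 0.002, -0.007]], linear=[[0.002, 0.005, 0.01], [0.003, 0.0073, 0.03], [0.003, 0.0073, 0.05], [0.003, 0.0073, 0.065], [0.003, 0.0073, 0.075], [0.003, 0.0073, 0.079], [0.003, 0.0073, 0.079]], fingers=[35, 35, 35, 35, 35, 35, 35])

```text
time_s: 15.9
ee_pos: [0.7002, -0.0612, 0.0015]
tcp_rot: [-179.9, 0.0, 162.2]
force: [-0.1, -0.1, -0.1]
opening: 0.0321
```

Emit:
arm_command(rotation=[[0, 0, 0], [0, 0, 0], [0, 0, 0], [0, 0, 0], [0, 0, 0], [0, 0, 0], [0, 0, 0]], linear=[[0, 0, 0], [0, 0, 0], [0, 0, 0], [0, 0, 0], [0, 0, 0], [0, 0, 0], [0, 0, 0]], fingers=[0, 0, 0, 0, 0, 0, 0])

```text
time_s: 16.6
ee_pos: [0.7005, -0.0613, 0.0019]
tcp_rot: [-179.9, 0.1, 162.2]
force: [-1.3, 0.2, 5.0]
opening: 0.0093
```

```bash
python3 - <<'E'
from h import *
go([(.7,-.0617,.08,162.2),(.593,.1847,.05,183.2)])
E
```

```text
at 16.6 [ 0.7005 -0.0613  0.0019] [-1.7993e+02  6.0000e-02  1.6221e+02] open 0.0093 F [-1.27  0.2   5.02] q [-12.  46.  21.  90. -21.  47.  89.]
(0.7, -0.0617, 0.08, 162.2) rot [-0.001, 0.001, 0.0] lin [0.0002, -0.0007, -0.0781] deg 0.0
(0.593, 0.1847, 0.05, 183.2) rot [-0.001, 0.001, -0.366] lin [0.1774, 0.2013, -0.0485] deg 21.0
```

Emit:
arm_command(rotation=[[0, 0, 0], [0, 0, 0], [0, 0, -0.06], [0, 0, -0.12], [0, 0, -0.18], [0, 0, -0.24], [0, 0, -0.3], [0, 0, -0.366], [0, 0, -0.366], [0, 0, -0.366]], linear=[[0, 0, -0.03], [0, 0, -0.065], [0.025, 0.028, -0.078], [0.05, 0.057, -0.078], [0.077, 0.087, -0.078], [0.104, 0.117, -0.078], [0.131, 0.148, -0.078], [0.157, 0.178, -0.072], [0.1774, 0.2013, -0.06], [0.1774, 0.2013, -0.0485]], fingers=[0, 0, 0, 0, 0, 0, 0, 0, 0, 0])

```text
time_s: 17.6
ee_pos: [0.5903, 0.1913, 0.0492]
tcp_rot: [179.9, -0.1, -176.4]
force: [0.1, 1.0, -0.2]
opening: 0.0096
```

```bash
python3 - <<'E'
from h import *
C=cal("wrist");im,d=bot.capture("wrist");cv2.imwrite("pics/w8.png",im[:,:,::-1])
spoons("wrist",im,C,zt=.057)
go([(.593,.1847,.007,183.2)])
E
```

```text
wrist [374, 155, 26, 149, 2647] ctr [0.5499 0.2177] mid 0.5522 0.2178 ang 3.5 L 67 S 8
wrist [440, 160, 33, 144, 2460] ctr [0.5494 0.2503] mid 0.5511 0.2503 ang 2.9 L 68 S 9
wrist [307, 163, 23, 175, 3723] ctr [0.5616 0.1892] mid 0.565 0.1894 ang 3.7 L 82 S 10
at 17.65 [0.5905 0.1876 0.0474] [-1.7993e+02 -1.5000e-01 -1.7654e+02] open 0.0093 F [ 0.18 -0.54 -1.3 ] q [-34.  36.  17. 102. -15.  44.  84.]
(0.593, 0.1847, 0.007, 183.2) rot [-0.001, -0.003, 0.005] lin [-0.0024, -0.003, 0.0404] deg 0.0
```

View pics/w8.png

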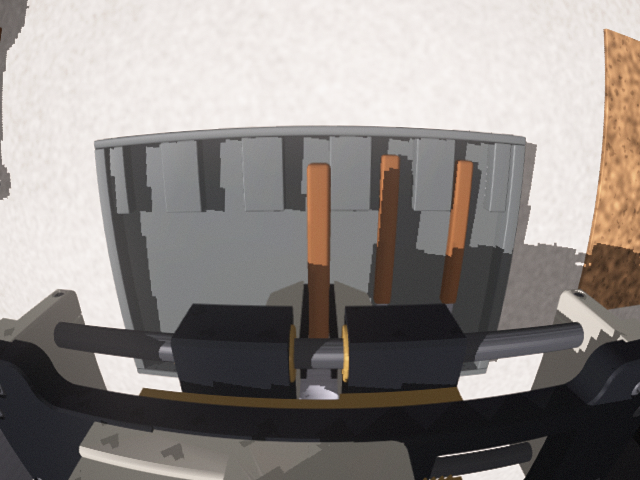

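Emit:
arm_command(rotation=[[0, -0.002, 0.005], [0, -0.002, 0.005], [0, -0.002, 0.005], [0, -0.002, 0.005], [0, -0.002, 0.005], [0, -0.002, 0.005], [0, -0.002, 0.005], [0, -0.002, 0.005], [0, -0.002, 0.005]], linear=[[-0.002, -0.003, 0], [-0.002, -0.003, 0.01], [-0.002, -0.003, 0.025], [-0.002, -0.003, 0.035], [-0.002, -0.003, 0.04], [-0.002, -0.003, 0.04], [-0.002, -0.003, 0.04], [-0.002, -0.003, 0.04], [-0.002, -0.003, 0.04]], fingers=[0, 0, 0, 0, 0, 0, 25, 25, 25])

```text
time_s: 18.55
ee_pos: [0.5927, 0.1847, 0.0073]
tcp_rot: [-179.9, -0.0, -176.8]
force: [-0.6, 0.4, -0.2]
opening: 0.0226
```

```bash
python3 - <<'E'
from h import *
go([(.593,.1847,.08,183.2),(.4965,-.056,.08,176.9)])
E
```

```text
at 18.55 [0.5927 0.1847 0.0073] [-1.7994e+02 -4.0000e-02 -1.7683e+02] open 0.0226 F [-0.58  0.42 -0.15] q [-33.  39.  16. 103. -16.  40.  85.]
(0.593, 0.1847, 0.08, 183.2) rot [-0.001, -0.001, -0.001] lin [-0.0003, -0.0001, -0.0727] deg 0.0
(0.4965, -0.056, 0.08, 176.9) rot [-0.001, -0.001, 0.109] lin [0.1094, -0.2351, -0.0723] deg 6.0
```

Emit:
arm_command(rotation=[[0, 0, 0], [0, 0, 0], [0, 0, 0.02], [0, 0, 0.04], [0, 0, 0.06], [0, 0, 0.08], [0, 0, 0.1], [0, 0, 0.109], [0, 0, 0.109], [0, 0, 0.109]], linear=[[0, 0, -0.03], [0, 0, -0.065], [0.018, -0.04, -0.072], [0.037, -0.08, -0.072], [0.056, -0.12, -0.072], [0.074, -0.16, -0.072], [0.092, -0.2, -0.072], [0.106, -0.228, -0.06], [0.111, -0.235, -0.04], [0.111, -0.235, -0.04]], fingers=[25, 25, 25, 35, 35, 35, 35, 35, 35, 35])

```text
time_s: 19.55
ee_pos: [0.4927, -0.0577, 0.0464]
tcp_rot: [-179.9, -0.2, 176.7]
force: [-0.7, 1.0, -0.7]
opening: 0.0319
```

```bash
python3 - <<'E'
from h import *
C=cal("wrist");im,d=bot.capture("wrist");cv2.imwrite("pics/w9.png",im[:,:,::-1])
spoons("wrist",im,C)
go([(.494,-.055,.001,176.9)])
E
```

```text
wrist [314, 191, 16, 114, 1760] ctr [ 0.4799 -0.0554] mid 0.4809 -0.0556 ang -3.3 L 68 S 9
at 19.6 [ 0.494  -0.0564  0.0473] [-1.7993e+02 -1.4000e-01  1.7684e+02] open 0.0321 F [0.29 0.23 0.3 ] q [-14.  28.  19. 120. -15.  35. 102.]
(0.494, -0.055, 0.001, 176.9) rot [-0.001, -0.002, -0.001] lin [-0.0, 0.0014, 0.0463] deg 0.0
```

View pics/w9.png

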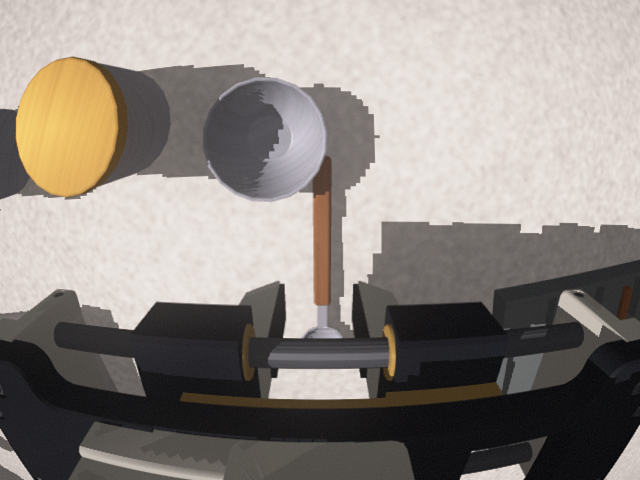

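```bash
python3 - <<'E'
from h import *
C=cal("wrist")
uv=[(204,138),(326,138),(265,78),(262,200),(222,95),(308,96),(222,182),(308,182)]
P=onplane("wrist",uv,.026,C);print(P.round(4));c=P.mean(0);print(c,np.linalg.norm(P-c,axis=1).round(4))
print("visible handle end",onplane("wrist",[(316,192),(329,158),(331,158)],.008,C))
bi=onplane("wrist",[(272,137)],.002,C);print(bi)
im=cv2.imread("pics/w9.png");cv2.imwrite("pics/z9.png",cv2.resize(im[60:220,190:390],None,fx=3.6,fy=3.6))
E
```

```text
[[ 0.4143 -0.1086  0.026 ]
 [ 0.4191 -0.0487  0.026 ]
 [ 0.388  -0.076   0.026 ]
 [ 0.4477 -0.082   0.026 ]
 [ 0.3941 -0.0976  0.026 ]
 [ 0.3984 -0.0561  0.026 ]
 [ 0.4371 -0.1015  0.026 ]
 [ 0.4401 -0.0586  0.026 ]]
[ 0.41735507 -0.07865559  0.026     ] [0.0301 0.03   0.0295 0.0306 0.03   0.0294 0.0302 0.0303]
visible handle end [[ 0.44880242 -0.05534264  0.008     ]
 [ 0.43073984 -0.04740556  0.008     ]
 [ 0.43079433 -0.04634589  0.008     ]]
[[ 0.41780283 -0.07761128  0.002     ]]
```

View pics/z9.png

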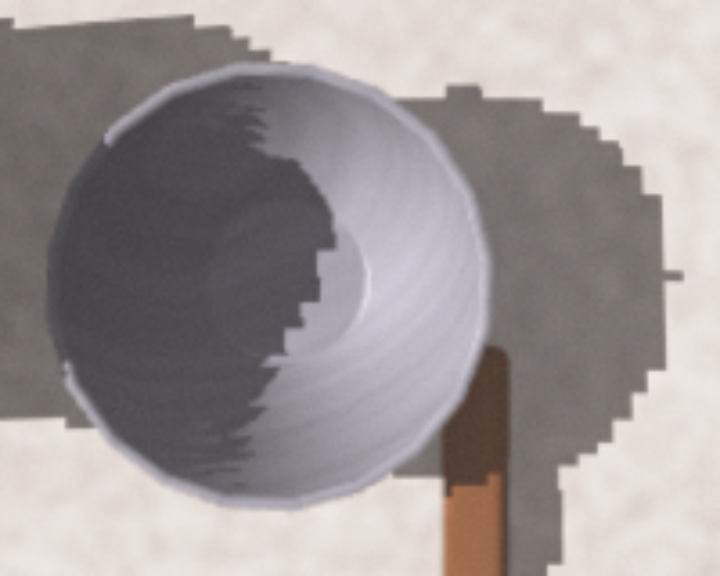

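Emit:
arm_command(rotation=[[0, -0.002, 0], [0, -0.002, 0], [0, -0.002, 0], [0, -0.002, 0], [0, -0.002, 0], [0, -0.002, 0]], linear=[[0, 0.001, 0.02], [0, 0.001, 0.035], [0, 0.001, 0.042], [0, 0.001, 0.0453], [0, 0.001, 0.0453], [0, 0.001, 0.0453]], fingers=[35, 35, 35, 30, 30, 30])

```text
time_s: 20.2
ee_pos: [0.4945, -0.0552, 0.0026]
tcp_rot: [-179.9, 0.0, 176.9]
force: [-0.9, 0.1, -0.0]
opening: 0.0276
```

Emit:
arm_command(rotation=[[0, 0, 0], [0, 0, 0], [0, 0, 0], [0, 0, 0], [0, 0, 0], [0, 0, 0], [0, 0, 0]], linear=[[0, 0, 0], [0, 0, 0], [0, 0, 0], [0, 0, 0], [0, 0, 0], [0, 0, 0], [0, 0, 0]], fingers=[0, 0, 0, 0, 0, 0, 0])

```text
time_s: 20.9
ee_pos: [0.4948, -0.0552, 0.0028]
tcp_rot: [-179.9, 0.1, 176.9]
force: [-1.2, 0.8, 5.8]
opening: 0.0097
```

Emit:
arm_command(rotation=[[0, 0, 0], [0, 0, 0], [0, 0, 0], [0, 0, 0], [0, 0, 0], [0, 0, 0], [0, 0, 0], [0, 0, 0], [0, 0, 0], [0, 0, 0]], linear=[[-0.005, 0.001, -0.001], [-0.01, 0.003, -0.001], [-0.016, 0.005, -0.001], [-0.022, 0.008, -0.001], [-0.03, 0.012, -0.001], [-0.04, 0.016, -0.001], [-0.05, 0.02, -0.001], [-0.055, 0.025, -0.02], [-0.055, 0.025, -0.045], [-0.055, 0.025, -0.07]], fingers=[0, 0, 0, 0, 0, 0, 0, 0, 0, 0])

```text
time_s: 21.9
ee_pos: [0.5515, -0.0328, 0.0735]
tcp_rot: [-179.9, 0.0, 176.9]
force: [-0.1, 0.3, 0.1]
opening: 0.0092
```

```bash
python3 - <<'E'
from h import *
C=cal("wrist");im,d=bot.capture("wrist");cv2.imwrite("pics/w10.png",im[:,:,::-1])
go([(.5956,.1388,.05,183.2)])
E
```

```text
at 21.95 [ 0.5537 -0.0331  0.0773] [-179.97    0.32  176.86] open 0.0094 F [ 0.7  -0.81  2.23] q [-17.  29.  21. 111. -15.  42.  99.]
(0.5956, 0.1388, 0.05, 183.2) rot [-0.001, 0.006, -0.111] lin [-0.0323, 0.1739, 0.0274] deg 6.0
```

View pics/w10.png

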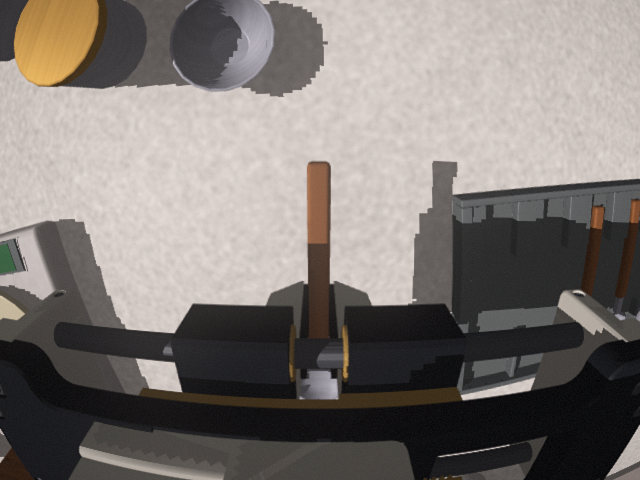

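Emit:
arm_command(rotation=[[0, 0, -0.02], [0, 0.002, -0.05], [0, 0.003, -0.08], [0, 0.003, -0.111], [0, 0.003, -0.111], [0, 0.003, -0.111], [0, 0.003, -0.111], [0, 0.003, -0.111]], linear=[[-0.007, 0.035, 0], [-0.014, 0.075, 0], [-0.022, 0.115, 0], [-0.029, 0.15, 0.005], [-0.0323, 0.1739, 0.015], [-0.0323, 0.1739, 0.027], [-0.0323, 0.1739, 0.027], [-0.0323, 0.1739, 0.027]], fingers=[0, 0, 0, 0, 0, 0, 0, 0])

```text
time_s: 22.75
ee_pos: [0.5955, 0.1372, 0.0502]
tcp_rot: [-179.9, 0.1, -176.9]
force: [-0.0, -1.2, -0.4]
opening: 0.0093
```

```bash
python3 - <<'E'
from h import *
C=cal("wrist");im,d=bot.capture("wrist");cv2.imwrite("pics/w11.png",im[:,:,::-1])
spoons("wrist",im,C,zt=.057)
go([(.5956,.1388,.007,183.2)])
E
```

```text
wrist [388, 154, 27, 148, 2580] ctr [0.5549 0.1707] mid 0.5568 0.1708 ang 3.1 L 67 S 8
wrist [458, 154, 33, 143, 2427] ctr [0.5513 0.2051] mid 0.5533 0.2052 ang 3.4 L 67 S 9
wrist [515, 161, 36, 134, 2053] ctr [0.552 0.238] mid 0.5522 0.2378 ang 2.0 L 67 S 10
wrist [307, 162, 23, 176, 3743] ctr [0.5667 0.1354] mid 0.5702 0.1356 ang 3.3 L 83 S 10
wrist [619, 217, 21, 86, 829] ctr [0.574  0.3244] mid 0.5694 0.3191 ang 16.5 L 57 S 19
at 22.8 [0.5958 0.137  0.0506] [-1.7989e+02  1.4000e-01 -1.7690e+02] open 0.0092 F [-0.48 -0.36 -0.89] q [-30.  35.  18. 103. -15.  44.  89.]
(0.5956, 0.1388, 0.007, 183.2) rot [-0.002, 0.002, -0.002] lin [0.0002, 0.0019, 0.0436] deg 0.0
```

View pics/w11.png

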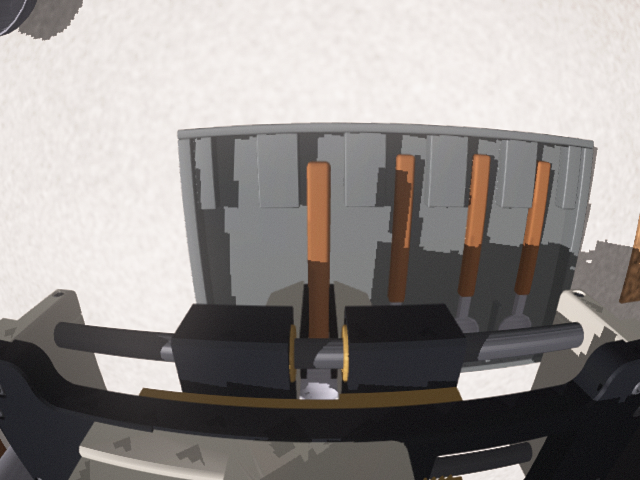

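Emit:
arm_command(rotation=[[0, 0.002, 0], [0, 0.002, 0], [0, 0.002, 0], [0, 0.002, 0], [0, 0.002, 0], [0, 0.002, 0], [0, 0.002, 0], [0, 0.002, 0], [0, 0.002, 0]], linear=[[0, 0.002, 0.01], [0, 0.002, 0.025], [0, 0.002, 0.035], [0, 0.002, 0.043], [0, 0.002, 0.043], [0, 0.002, 0.043], [0, 0.002, 0.043], [0, 0.002, 0.043], [0, 0.002, 0.02]], fingers=[0, 0, 0, 0, 0, 25, 25, 25, 25])

```text
time_s: 23.7
ee_pos: [0.5937, 0.1386, 0.0284]
tcp_rot: [-179.8, -0.2, -176.9]
force: [-0.7, -0.2, 0.1]
opening: 0.0224
```

```bash
python3 - <<'E'
from h import *
go([(.5956,.1388,.10,183.2),(.45,.05,.2,140)])
E
```

```text
at 23.7 [0.5937 0.1386 0.0284] [-179.82   -0.25 -176.89] open 0.0224 F [-0.66 -0.24  0.12] q [-30.  37.  17. 104. -16.  42.  89.]
(0.5956, 0.1388, 0.1, 183.2) rot [-0.003, -0.004, -0.002] lin [-0.0016, -0.0001, -0.0716] deg 0.0
(0.45, 0.05, 0.2, 140) rot [-0.005, -0.003, 0.752] lin [0.149, -0.0812, -0.1707] deg 43.0
```

Emit:
arm_command(rotation=[[0, 0, 0], [0, 0, 0.14], [0, 0, 0.28], [0, 0, 0.42], [0, 0, 0.56], [0, 0, 0.7], [0, 0, 0.75], [0, 0, 0.75]], linear=[[0, 0, -0.04], [0, 0, -0.08], [0.03, -0.015, -0.12], [0.06, -0.03, -0.15], [0.09, -0.05, -0.17], [0.12, -0.065, -0.17], [0.149, -0.081, -0.17], [0.149, -0.081, -0.17]], fingers=[25, 40, 90, 90, 90, 90, 90, 90])

```text
time_s: 24.5
ee_pos: [0.4464, 0.048, 0.1992]
tcp_rot: [-179.7, -0.2, 139.9]
force: [0.3, 0.5, 0.2]
opening: 0.0741
```

```bash
cat >> h.py <<'E'
def tins(im,z=.062,n="top"):
    hsv=cv2.cvtColor(im,cv2.COLOR_RGB2HSV); m=cv2.inRange(hsv,(15,120,120),(24,255,255))
    k,l,st,c=cv2.connectedComponentsWithStats(m)
    for i in range(1,k):
        if st[i,4]<200: continue
        cn=cv2.findContours((l==i).astype(np.uint8),cv2.RETR_EXTERNAL,cv2.CHAIN_APPROX_NONE)[0][0][:,0]
        P=onplane(n,cn,z); (x,y),r=cv2.minEnclosingCircle((P[:,:2]*1000).astype(np.float32)); print("tin",st[i].tolist(),"enc",round(x/1000,4),round(y/1000,4),round(r,1),"mean",onplane(n,[c[i]],z)[0,:2].round(4))
E
python3 - <<'E'
from h import *
im,d=bot.capture("top");cv2.imwrite("pics/top12.png",im[:,:,::-1]);tins(im);spoons("top",im)
go([(.396,-.169,.12,90)])
cv2.imwrite("pics/z12.png",cv2.resize(im[180:320,190:450,::-1],None,fx=3,fy=3))
E
```

```text
tin [479, 284, 24, 24, 473] enc 0.4179 -0.3931 31.2 mean [ 0.4179 -0.3932]
tin [390, 292, 24, 24, 481] enc 0.3959 -0.1684 31.4 mean [ 0.3955 -0.1684]
tin [428, 310, 25, 25, 486] enc 0.35 -0.2658 31.4 mean [ 0.3503 -0.2654]
top [587, 220, 15, 22, 58] ctr [ 0.5894 -0.6774] mid 0.5908 -0.6802 ang 23.4 L 61 S 24
top [248, 223, 4, 32, 105] ctr [0.5636 0.228 ] mid 0.5661 0.2277 ang 3.4 L 84 S 8
top [265, 222, 4, 32, 110] ctr [0.5674 0.1828] mid 0.5693 0.1824 ang 3.2 L 84 S 8
top [232, 224, 4, 32, 109] ctr [0.5603 0.2709] mid 0.5631 0.2704 ang 3.3 L 84 S 8
at 24.55 [0.4486 0.0496 0.1996] [-1.7977e+02 -1.2000e-01  1.4008e+02] open 0.078 F [0.23 2.42 0.02] q [-44.  11.  36. 117.  -8.  54.  47.]
(0.396, -0.169, 0.12, 90) rot [-0.005, -0.0, 0.874] lin [-0.1001, -0.2011, 0.0802] deg 50.0
```

View pics/z12.png

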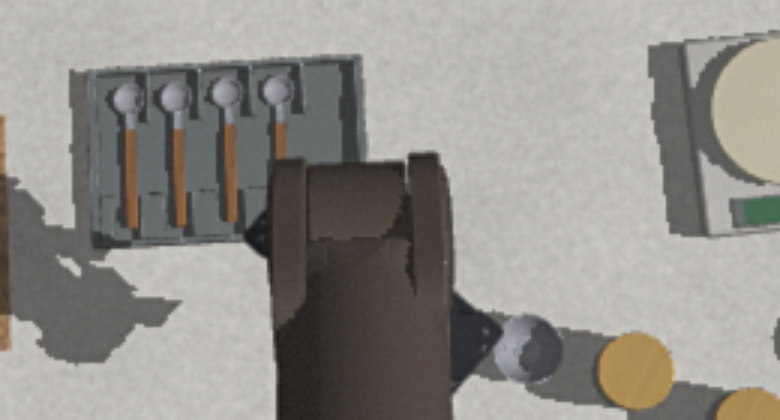

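Emit:
arm_command(rotation=[[0, 0, 0.14], [0, 0, 0.28], [0, 0, 0.42], [0, 0, 0.56], [0, 0, 0.7], [0, 0, 0.84], [0, 0, 0.874], [0, 0, 0.874], [0, 0, 0.874]], linear=[[-0.015, -0.03, 0], [-0.03, -0.06, 0], [-0.045, -0.09, 0], [-0.06, -0.12, 0], [-0.075, -0.15, 0.02], [-0.09, -0.18, 0.05], [-0.1, -0.2, 0.08], [-0.1, -0.2, 0.08], [-0.1, -0.2, 0.08]], fingers=[100, 100, 100, 100, 100, 100, 100, 100, 100])

```text
time_s: 25.45
ee_pos: [0.3969, -0.1686, 0.1199]
tcp_rot: [-179.7, 0.1, 90.0]
force: [-0.3, 0.3, 0.8]
opening: 0.0919
```

```bash
python3 - <<'E'
from h import *
C=cal("wrist");im,d=bot.capture("wrist");cv2.imwrite("pics/w13.png",im[:,:,::-1])
F=[bot.read_state()["force"] for _ in range(3)];print(F)
go([(.3957,-.1684,.027,90)])
E
```

```text
[array([-0.75586858, -0.21436642,  0.44672122]), array([-0.75586858, -0.21436642,  0.44672122]), array([-0.75586858, -0.21436642,  0.44672122])]
at 25.5 [ 0.3976 -0.1679  0.1205] [-1.7976e+02  1.3000e-01  9.0090e+01] open 0.092 F [-0.76 -0.21  0.45] q [-22.  19.  48. 126. -20.  43.  40.]
(0.3957, -0.1684, 0.027, 90) rot [-0.004, 0.002, 0.002] lin [-0.0002, -0.0015, 0.0935] deg 0.0
```

View pics/w13.png

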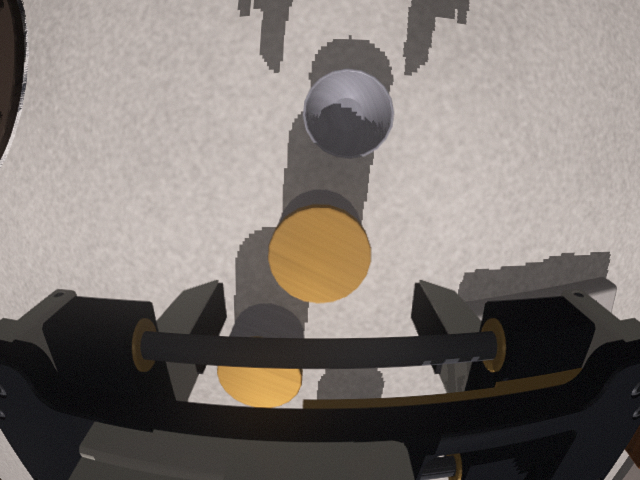

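Emit:
arm_command(rotation=[[-0.004, 0.002, 0], [-0.004, 0.002, 0], [-0.004, 0.002, 0], [-0.004, 0.002, 0], [-0.004, 0.002, 0], [-0.004, 0.002, 0], [-0.004, 0.002, 0], [-0.004, 0.002, 0], [-0.004, 0.002, 0], [-0.004, 0.002, 0]], linear=[[0, -0.0015, 0.02], [0, -0.0015, 0.045], [0, -0.0015, 0.07], [0, -0.0015, 0.085], [0, -0.0015, 0.0935], [0, -0.0015, 0.0935], [0, -0.0015, 0.0935], [0, -0.0015, 0.0935], [0, -0.0015, 0.0935], [0, -0.0015, 0.0935]], fingers=[100, 100, 100, 100, 100, 60, 50, 50, 50, 50])

```text
time_s: 26.5
ee_pos: [0.3966, -0.1682, 0.0277]
tcp_rot: [179.9, 0.0, 90.1]
force: [0.3, 0.6, 7.6]
opening: 0.0634
```

Emit:
arm_command(rotation=[[0, 0, 0], [0, 0, 0], [0, 0, 0], [0, 0, 0], [0, 0, 0], [0, 0, 0], [0, 0, 0]], linear=[[0, 0, 0], [0, 0, 0], [0, 0, -0.01], [0, 0, -0.02], [0, 0, -0.03], [0, 0, -0.03], [0, 0, -0.03]], fingers=[40, 40, 40, 40, 40, 40, 40])

```text
time_s: 27.2
ee_pos: [0.3969, -0.168, 0.0581]
tcp_rot: [179.8, 0.0, 90.1]
force: [-0.1, -0.2, -3.5]
opening: 0.0638
```

```bash
cat >> h.py <<'E'
def weigh(n=12):
    F=[]
    for _ in range(n):
        bot.capture("top"); s=bot.read_state(); F.append(np.r_[s["force"],s["ft_torque"]])
    F=np.array(F); print("F",F.mean(0).round(2),"+-",(F.std(0)/n**.5).round(2))
E
python3 - <<'E'
from h import *
weigh()
C=cal("wrist");im,d=bot.capture("wrist");cv2.imwrite("pics/w14.png",im[:,:,::-1])
go([(.3957,-.1684,.026,90)])
E
```

```text
F [ 0.01 -0.02 -3.17 -0.1   0.05  0.01] +- [0.09 0.11 0.09 0.01 0.01 0.01]
at 27.85 [ 0.3965 -0.1682  0.0576] [1.7992e+02 2.0000e-02 9.0100e+01] open 0.0636 F [-0.28 -0.17 -3.69] q [-15.  25.  41. 129. -30.  34.  48.]
(0.3957, -0.1684, 0.026, 90) rot [0.001, 0.0, 0.002] lin [-0.0002, -0.0008, 0.0316] deg 0.0
```

View pics/w14.png

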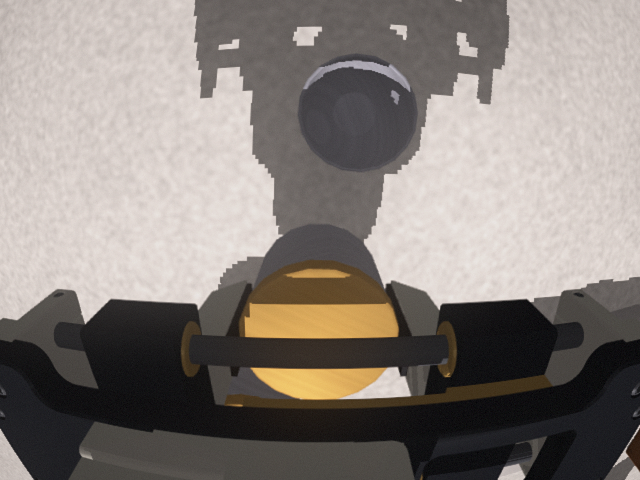

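```bash
python3 - <<'E'
from h import *
im,d=bot.capture("top")
hsv=cv2.cvtColor(im,cv2.COLOR_RGB2HSV); m=cv2.inRange(hsv,(18,30,150),(32,110,255)); m[:180]=0;m[260:]=0
cn=max(cv2.findContours(m,cv2.RETR_EXTERNAL,cv2.CHAIN_APPROX_NONE)[0],key=cv2.contourArea)[:,0]
P=onplane("top",cn,.044);(x,y),r=cv2.minEnclosingCircle((P[:,:2]*1000).astype(np.float32));print(x,y,r,P.mean(0))
go([(.6234,-.3028,.13,90)])
E
```

```text
623.7237548828125 -302.5343017578125 64.19740295410156 [ 0.62345956 -0.3019051   0.044     ]
at 27.9 [ 0.3965 -0.1682  0.0576] [1.7992e+02 1.0000e-02 9.0100e+01] open 0.0635 F [-0.53 -0.65 -3.16] q [-15.  25.  41. 129. -30.  34.  48.]
(0.6234, -0.3028, 0.13, 90) rot [0.001, 0.0, 0.002] lin [-0.135, 0.2268, -0.072] deg 0.0
```

Emit:
arm_command(rotation=[[0, 0, 0], [0, 0, 0], [0, 0, 0], [0, 0, 0], [0, 0, 0], [0, 0, 0], [0, 0, 0], [0, 0, 0], [0, 0, 0], [0, 0, 0]], linear=[[0, 0, -0.03], [0, 0, -0.06], [-0.01, 0.02, -0.09], [-0.03, 0.05, -0.09], [-0.05, 0.085, -0.09], [-0.07, 0.12, -0.09], [-0.09, 0.155, -0.09], [-0.11, 0.185, -0.09], [-0.125, 0.21, -0.08], [-0.134, 0.2268, -0.072]], fingers=[40, 40, 40, 40, 40, 40, 40, 40, 40, 40])

```text
time_s: 28.9
ee_pos: [0.6248, -0.3029, 0.1289]
tcp_rot: [179.9, 0.0, 90.1]
force: [0.6, -0.6, -3.3]
opening: 0.0636
```

```bash
python3 - <<'E'
from h import *
C=cal("wrist");im,d=bot.capture("wrist");cv2.imwrite("pics/w15.png",im[:,:,::-1])
go([(.6234,-.3026,.09,90),(.6234,-.3026,.07,90)])
E
```

```text
at 28.95 [ 0.6261 -0.3031  0.1274] [1.7995e+02 7.0000e-02 9.0130e+01] open 0.0637 F [ 2.25 -0.31 -3.49] q [ -3.  42.  42.  88. -30.  62.  46.]
(0.6234, -0.3026, 0.09, 90) rot [0.001, 0.001, 0.002] lin [0.0006, -0.0027, 0.0374] deg 0.0
(0.6234, -0.3026, 0.07, 90) rot [0.001, 0.001, 0.002] lin [0.0006, -0.0027, 0.0574] deg 0.0
```

View pics/w15.png

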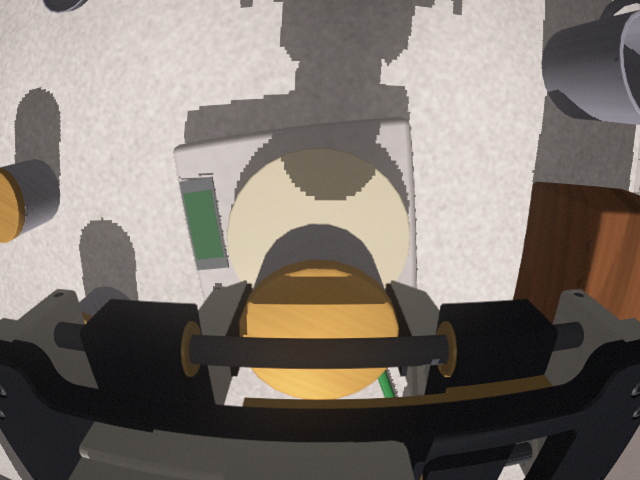

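Emit:
arm_command(rotation=[[0, 0, 0], [0, 0, 0], [0, 0, 0], [0, 0, 0], [0, 0, 0], [0, 0, 0], [0, 0, 0], [0, 0, 0]], linear=[[0.0005, -0.0027, 0], [0.0005, -0.0027, 0.015], [0.0005, -0.0027, 0.03], [0.0005, -0.0027, 0.042], [0.0005, -0.0027, 0.05], [0.0005, -0.0027, 0.054], [0.0005, -0.0027, 0.056], [0.0005, -0.0027, 0.056]], fingers=[40, 40, 40, 40, 40, 40, 40, 40])

```text
time_s: 29.75
ee_pos: [0.6235, -0.3027, 0.0715]
tcp_rot: [179.9, 0.1, 90.1]
force: [0.5, -0.0, -3.4]
opening: 0.0636
```

```bash
python3 - <<'E'
from h import *
go([(.6234,-.3026,.07,90)])
E
```

```text
at 29.75 [ 0.6235 -0.3027  0.0715] [1.7994e+02 7.0000e-02 9.0140e+01] open 0.0636 F [ 0.52 -0.04 -3.36] q [ -2.  45.  40.  91. -33.  57.  48.]
(0.6234, -0.3026, 0.07, 90) rot [0.001, 0.001, 0.002] lin [0.0001, -0.0001, 0.0015] deg 0.0
```

Emit:
arm_command(rotation=[[0, 0, 0], [0, 0, 0], [0, 0, 0], [0, 0, 0], [0, 0, 0]], linear=[[0, 0, 0.001], [0, 0, 0.002], [0, 0, 0.003], [0, 0, 0.003], [0, 0, 0.003]], fingers=[40, 40, 40, 40, 40])

```text
time_s: 30.25
ee_pos: [0.6238, -0.303, 0.0689]
tcp_rot: [179.9, 0.1, 90.1]
force: [-0.2, -0.2, 0.2]
opening: 0.0638
```

Emit:
arm_command(rotation=[[0, 0, 0], [0, 0, 0], [0, 0, 0], [0, 0, 0], [0, 0, 0], [0, 0, 0], [0, 0, 0], [0, 0, 0]], linear=[[0, 0, 0], [0, 0, 0], [0, 0, 0], [0, 0, 0], [0, 0, -0.02], [0, 0, -0.05], [0, 0, -0.07], [0, 0, -0.08]], fingers=[75, 85, 100, 100, 100, 100, 100, 100])

```text
time_s: 31.05
ee_pos: [0.6243, -0.3035, 0.151]
tcp_rot: [179.8, 0.2, 90.1]
force: [0.9, 0.5, -0.2]
opening: 0.0919
```

```bash
python3 - <<'E'
from h import *
im,d=bot.capture("top");cv2.imwrite("pics/top16.png",im[:,:,::-1]);tins(im)
go([(.35,-.266,.13,90),(.4179,-.3931,.13,90)])
E
```

```text
tin [478, 284, 25, 24, 480] enc 0.418 -0.3929 31.3 mean [ 0.4179 -0.3927]
tin [428, 310, 25, 25, 493] enc 0.351 -0.2655 31.7 mean [ 0.3505 -0.2651]
at 31.1 [ 0.6246 -0.3036  0.1517] [179.72   0.18  90.13] open 0.0919 F [ 1.54 -0.31  0.86] q [ -4.  40.  43.  87. -29.  64.  46.]
(0.35, -0.266, 0.13, 90) rot [0.005, 0.003, 0.002] lin [0.0383, -0.2746, 0.0202] deg 0.0
(0.4179, -0.3931, 0.13, 90) rot [0.005, 0.003, 0.002] lin [-0.0889, -0.207, 0.0209] deg 0.0
```

View pics/top16.png

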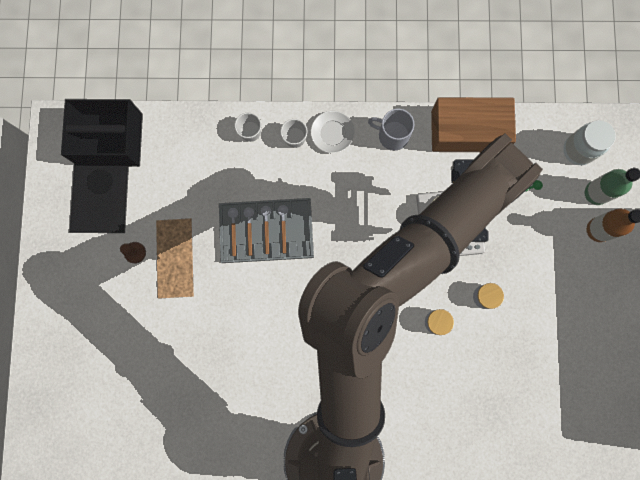

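Emit:
arm_command(rotation=[[0, 0, 0], [0, 0, 0], [0, 0, 0], [0, 0, 0], [0, 0, 0], [0, 0, 0], [0, 0, 0], [0, 0, 0], [0, 0, 0], [0, 0, 0]], linear=[[0.005, -0.035, 0], [0.01, -0.075, 0], [0.016, -0.115, 0], [0.022, -0.155, 0], [0.028, -0.195, 0], [0.033, -0.235, 0.005], [0.037, -0.26, 0.01], [0.038, -0.274, 0.02], [0.038, -0.274, 0.025], [0.038, -0.274, 0.025]], fingers=[100, 100, 100, 100, 100, 100, 100, 100, 100, 100])

```text
time_s: 32.1
ee_pos: [0.3508, -0.266, 0.1246]
tcp_rot: [179.8, 0.2, 90.1]
force: [0.9, -0.8, 0.6]
opening: 0.0921
```

```bash
python3 - <<'E'
from h import *
im,d=bot.capture("top");cv2.imwrite("pics/top17.png",im[:,:,::-1]);tins(im,n="top")
C=cal("wrist");im,d=bot.capture("wrist");cv2.imwrite("pics/w17.png",im[:,:,::-1])
hsv=cv2.cvtColor(im,cv2.COLOR_RGB2HSV); tins(im,n="wrist")
go([(.3507,-.2655,.027,90)])
E
```

```text
tin [444, 201, 25, 25, 484] enc 0.6296 -0.3115 32.3 mean [ 0.6297 -0.3115]
tin [269, 205, 100, 93, 7275] enc 0.3519 -0.2661 32.0 mean [ 0.3519 -0.2646]
tin [363, 370, 76, 29, 1505] enc 0.4188 -0.389 31.3 mean [ 0.4185 -0.3778]
at 32.2 [ 0.3516 -0.2666  0.1252] [179.73   0.22  90.18] open 0.092 F [ 0.16 -0.58  0.43] q [ -8.  19.  49. 125. -21.  44.  55.]
(0.3507, -0.2655, 0.027, 90) rot [0.005, 0.004, 0.003] lin [0.0015, -0.0014, 0.0982] deg 0.0
```

View pics/w17.png

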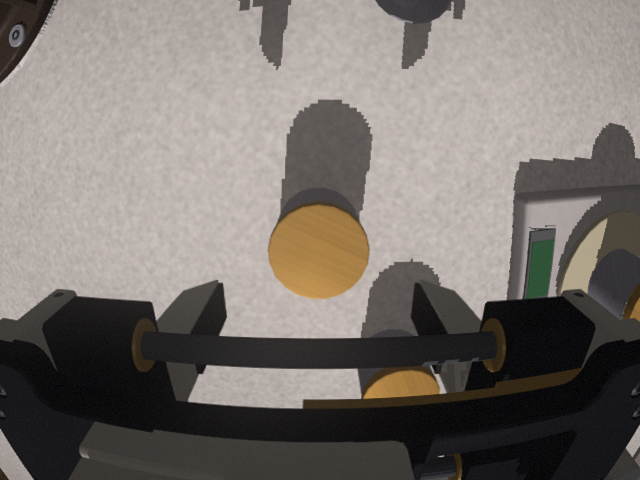

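View pics/top17.png

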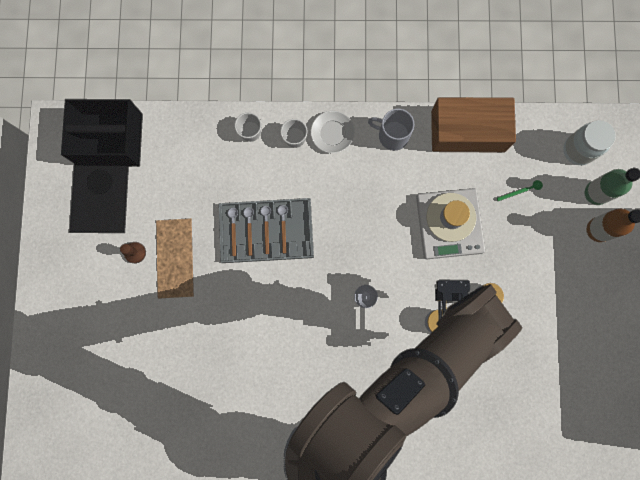

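Emit:
arm_command(rotation=[[0.004, 0.003, 0], [0.004, 0.003, 0], [0.004, 0.003, 0], [0.004, 0.003, 0], [0.004, 0.003, 0], [0.004, 0.003, 0], [0.004, 0.003, 0], [0.004, 0.003, 0], [0.004, 0.003, 0], [0.004, 0.003, 0]], linear=[[0.001, 0, 0.02], [0.001, 0, 0.045], [0.001, 0, 0.07], [0.001, 0, 0.09], [0.001, 0, 0.098], [0.001, 0, 0.098], [0.001, 0, 0.098], [0.001, 0, 0.098], [0.001, 0, 0.098], [0.001, 0, 0.098]], fingers=[100, 100, 100, 100, 100, 60, 50, 50, 50, 50])

```text
time_s: 33.2
ee_pos: [0.3527, -0.2662, 0.0279]
tcp_rot: [179.9, 0.1, 90.2]
force: [-1.2, 1.0, 7.4]
opening: 0.0635
```

Emit:
arm_command(rotation=[[0, 0, 0], [0, 0, 0], [0, 0, 0], [0, 0, 0], [0, 0, 0], [0, 0, 0], [0, 0, 0], [0, 0, 0]], linear=[[0, 0, 0], [0, 0, 0], [0, 0, -0.02], [0, 0, -0.04], [0, 0, -0.07], [0, 0, -0.1], [0, 0, -0.1], [0, 0, -0.1]], fingers=[40, 40, 40, 40, 40, 40, 40, 40])

```text
time_s: 34.0
ee_pos: [0.3529, -0.2658, 0.128]
tcp_rot: [179.8, 0.1, 90.2]
force: [0.4, 1.1, -1.4]
opening: 0.0633
```

```bash
python3 - <<'E'
from h import *
weigh(8)
im,d=bot.capture("top");tins(im,z=.103)
go([(.45,0,.13,90),(.5134,.4272,.13,93.5)])
E
```

```text
F [ 0.   -0.17 -1.06 -0.1   0.05  0.02] +- [0.09 0.13 0.24 0.01 0.01 0.01]
tin [444, 201, 25, 25, 485] enc 0.6218 -0.303 31.5 mean [ 0.6219 -0.3029]
at 34.45 [ 0.3522 -0.2661  0.1276] [1.7992e+02 6.0000e-02 9.0170e+01] open 0.0635 F [-0.56 -0.25 -1.15] q [ -9.  19.  50. 125. -21.  45.  55.]
(0.45, 0, 0.13, 90) rot [0.001, 0.001, 0.003] lin [0.2658, 0.0986, -0.0026] deg 0.0
(0.5134, 0.4272, 0.13, 93.5) rot [0.001, 0.001, -0.058] lin [0.6928, 0.1632, -0.0029] deg 3.0
```

Emit:
arm_command(rotation=[[0, 0, 0], [0, 0, 0], [0, 0, -0.01], [0, 0, -0.02], [0, 0, -0.03], [0, 0, -0.035], [0, 0, -0.04], [0, 0, -0.045], [0, 0, -0.05], [0, 0, -0.058]], linear=[[0.03, 0.01, 0], [0.07, 0.022, 0], [0.115, 0.036, 0], [0.16, 0.05, 0], [0.205, 0.064, 0], [0.25, 0.078, 0], [0.295, 0.092, 0], [0.34, 0.106, 0], [0.385, 0.12, 0], [0.42, 0.132, 0]], fingers=[40, 40, 40, 40, 40, 40, 40, 40, 40, 40])

```text
time_s: 35.45
ee_pos: [0.4832, 0.1576, 0.127]
tcp_rot: [179.9, 0.0, 93.6]
force: [0.2, -0.7, -0.6]
opening: 0.0635
```

```bash
python3 - <<'E'
from h import *
go([(.5653,.4304,.11,93.5)])
E
```

```text
at 35.45 [0.4832 0.1576 0.127 ] [1.7993e+02 5.0000e-02 9.3650e+01] open 0.0635 F [ 0.17 -0.73 -0.58] q [-58.  25.  46. 116. -24.  48.   5.]
(0.5653, 0.4304, 0.11, 93.5) rot [0.001, 0.001, 0.003] lin [0.267, 0.0993, 0.0169] deg 0.0
```

Emit:
arm_command(rotation=[[0, 0, 0], [0, 0, 0], [0, 0, 0], [0, 0, 0], [0, 0, 0], [0, 0, 0], [0, 0, 0], [0, 0, 0], [0, 0, 0], [0, 0, 0]], linear=[[0.035, 0.013, 0], [0.075, 0.028, 0], [0.115, 0.043, 0], [0.155, 0.058, 0], [0.195, 0.073, 0], [0.235, 0.088, 0], [0.26, 0.097, 0.005], [0.267, 0.0993, 0.017], [0.267, 0.0993, 0.03], [0.267, 0.0993, 0.03]], fingers=[40, 40, 40, 40, 40, 40, 40, 40, 40, 40])

```text
time_s: 36.45
ee_pos: [0.564, 0.428, 0.0941]
tcp_rot: [-179.9, 0.2, 93.6]
force: [-0.2, -0.7, -0.6]
opening: 0.0637
```

```bash
python3 - <<'E'
from h import *
C=cal("wrist");im,d=bot.capture("wrist");cv2.imwrite("pics/w18.png",im[:,:,::-1])
im,d=bot.capture("top");cv2.imwrite("pics/top18.png",im[:,:,::-1]);tins(im)
go([(.5653,.4304,.0315,93.5)])
E
```

```text
tin [444, 201, 25, 25, 480] enc 0.6299 -0.3116 32.2 mean [ 0.6299 -0.3116]
tin [479, 284, 24, 24, 473] enc 0.4179 -0.393 31.2 mean [ 0.4179 -0.3932]
at 36.55 [0.5653 0.4282 0.0966] [1.7998e+02 1.3000e-01 9.3510e+01] open 0.0638 F [-0.41  0.68  0.4 ] q [-65.  45.  41.  87. -32.  61. -13.]
(0.5653, 0.4304, 0.0315, 93.5) rot [0.0, 0.002, 0.0] lin [0.0023, 0.0001, 0.0651] deg 0.0
```

View pics/w18.png

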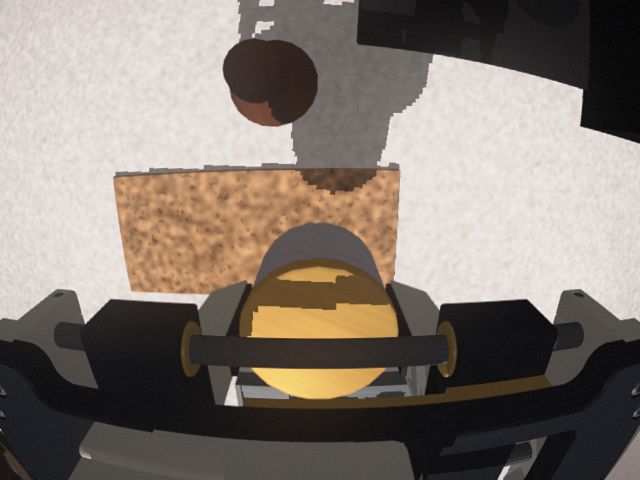

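View pics/top18.png

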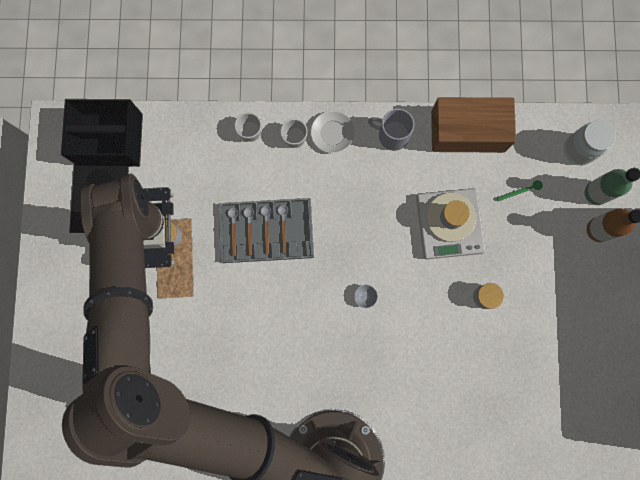

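```bash
python3 - <<'E'
from h import *
print(onplane("wrist",[(115,175),(399,170),(131,291),(394,284)],.004).round(4))
E
```

```text
[[0.4095 0.4699 0.004 ]
 [0.6175 0.4819 0.004 ]
 [0.4136 0.3739 0.004 ]
 [0.6244 0.3964 0.004 ]]
```

Emit:
arm_command(rotation=[[0, 0.002, 0], [0, 0.002, 0], [0, 0.002, 0], [0, 0.002, 0], [0, 0.002, 0], [0, 0.002, 0], [0, 0.002, 0], [0, 0.002, 0]], linear=[[0.002, 0, 0.01], [0.002, 0, 0.025], [0.002, 0, 0.04], [0.002, 0, 0.052], [0.002, 0, 0.06], [0.002, 0, 0.063], [0.002, 0, 0.064], [0.002, 0, 0.064]], fingers=[40, 40, 40, 40, 40, 40, 40, 40])

```text
time_s: 37.35
ee_pos: [0.5655, 0.4302, 0.0328]
tcp_rot: [180.0, 0.0, 93.5]
force: [-0.8, -0.4, -0.3]
opening: 0.0636
```

Emit:
arm_command(rotation=[[0, 0, 0], [0, 0, 0], [0, 0, 0], [0, 0, 0], [0, 0, 0], [0, 0, 0], [0, 0, 0], [0, 0, 0], [0, 0, 0], [0, 0, 0]], linear=[[0, 0, 0.001], [0, 0, 0.002], [0, 0, 0.002], [0, 0, 0.002], [0, 0, 0.002], [0, 0, 0.002], [0, 0, -0.02], [0, 0, -0.05], [0, 0, -0.085], [0, 0, -0.1]], fingers=[40, 40, 40, 80, 88, 95, 95, 95, 95, 95])

```text
time_s: 38.35
ee_pos: [0.567, 0.4306, 0.1361]
tcp_rot: [179.7, -0.1, 93.5]
force: [1.4, -0.7, 0.2]
opening: 0.0877
```

```bash
python3 - <<'E'
from h import *
go([(.45,.03,.13,90),(.418,-.393,.12,90)])
E
```

```text
at 38.35 [0.567  0.4306 0.1361] [ 1.7975e+02 -1.1000e-01  9.3500e+01] open 0.0877 F [ 1.39 -0.71  0.25] q [-65.  42.  42.  85. -30.  64. -14.]
(0.45, 0.03, 0.13, 90) rot [0.004, -0.002, 0.061] lin [-0.3927, -0.1412, 0.0047] deg 4.0
(0.418, -0.393, 0.12, 90) rot [0.004, -0.002, 0.061] lin [-0.813, -0.199, 0.0137] deg 4.0
```

Emit:
arm_command(rotation=[[0, 0, 0], [0, 0, 0.01], [0, 0, 0.02], [0, 0, 0.03], [0, 0, 0.04], [0, 0, 0.05], [0, 0, 0.061], [0, 0, 0.061], [0, 0, 0.061], [0, 0, 0.061]], linear=[[-0.035, -0.013, -0.01], [-0.08, -0.029, -0.02], [-0.125, -0.045, -0.02], [-0.17, -0.061, -0.02], [-0.215, -0.077, -0.02], [-0.26, -0.093, -0.02], [-0.305, -0.11, -0.02], [-0.35, -0.126, -0.02], [-0.395, -0.141, -0.01], [-0.44, -0.148, 0]], fingers=[100, 100, 100, 100, 100, 100, 100, 100, 100, 100])

```text
time_s: 39.35
ee_pos: [0.4446, -0.0188, 0.1343]
tcp_rot: [179.8, -0.2, 90.0]
force: [1.1, 0.3, 0.2]
opening: 0.0916
```

```bash
python3 - <<'E'
from h import *
im,d=bot.capture("top");cv2.imwrite("pics/top19.png",im[:,:,::-1]);tins(im);tins(im,z=.066)
go([(.418,-.393,.12,90)])
E
```

```text
tin [444, 201, 25, 25, 484] enc 0.6296 -0.3115 32.3 mean [ 0.6297 -0.3115]
tin [157, 223, 24, 22, 395] enc 0.5651 0.4302 32.3 mean [0.5699 0.4284]
tin [479, 284, 24, 24, 472] enc 0.4179 -0.393 31.2 mean [ 0.4179 -0.3931]
tin [444, 201, 25, 25, 484] enc 0.6288 -0.3107 32.3 mean [ 0.629  -0.3107]
tin [157, 223, 24, 22, 395] enc 0.5645 0.4291 32.2 mean [0.5693 0.4273]
tin [479, 284, 24, 24, 472] enc 0.4177 -0.392 31.1 mean [ 0.4177 -0.3921]
at 39.4 [ 0.4434 -0.0271  0.1338] [179.76  -0.    89.52] open 0.0915 F [-2.68 -6.82 -1.09] q [-43.  19.  51. 124. -21.  45.  20.]
(0.418, -0.393, 0.12, 90) rot [0.004, -0.0, -0.008] lin [-0.3661, -0.0224, 0.0137] deg 1.0
```

Emit:
arm_command(rotation=[[0, 0, -0.008], [0, 0, -0.008], [0, 0, -0.008], [0, 0, -0.008], [0, 0, -0.008], [0, 0, -0.008], [0, 0, -0.008], [0, 0, -0.008], [0, 0, -0.008], [0, 0, -0.008]], linear=[[-0.045, -0.003, 0], [-0.09, -0.006, 0], [-0.135, -0.009, 0], [-0.18, -0.012, 0], [-0.225, -0.015, 0], [-0.27, -0.018, 0], [-0.315, -0.02, 0], [-0.35, -0.022, 0.005], [-0.366, -0.022, 0.0137], [-0.366, -0.022, 0.0137]], fingers=[100, 100, 100, 100, 100, 100, 100, 100, 100, 100])

```text
time_s: 40.4
ee_pos: [0.417, -0.3952, 0.1189]
tcp_rot: [179.9, 0.1, 89.8]
force: [-0.6, 0.2, 0.1]
opening: 0.0918
```

```bash
python3 - <<'E'
from h import *
im,d=bot.capture("wrist");cv2.imwrite("pics/w20.png",im[:,:,::-1])
tins(im,n="wrist")
go([(.418,-.393,.027,90)])
E
```

```text
tin [614, 89, 26, 99, 2026] enc 0.664 -0.3014 38.4 mean [ 0.6499 -0.3043]
tin [271, 206, 102, 96, 7652] enc 0.4197 -0.3919 31.9 mean [ 0.4197 -0.3903]
at 40.45 [ 0.4176 -0.3934  0.1192] [ 1.7985e+02 -2.0000e-02  8.9860e+01] open 0.0922 F [ 0.6  -0.1  -0.65] q [  8.  32.  44. 107. -28.  52.  65.]
(0.418, -0.393, 0.027, 90) rot [0.003, -0.0, -0.003] lin [0.0003, 0.0002, 0.0922] deg 0.0
```

View pics/w20.png

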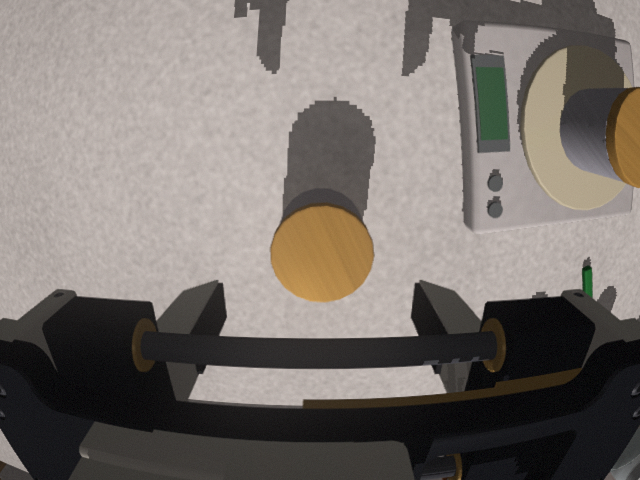

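Emit:
arm_command(rotation=[[0, 0, 0], [0, 0, 0], [0, 0, 0], [0, 0, 0], [0, 0, 0], [0, 0, 0], [0, 0, 0], [0, 0, 0], [0, 0, 0], [0, 0, 0]], linear=[[0, 0.001, 0.02], [0, 0.001, 0.045], [0, 0.001, 0.07], [0, 0.001, 0.085], [0, 0.001, 0.092], [0, 0.001, 0.092], [0, 0.001, 0.092], [0, 0.001, 0.092], [0, 0.001, 0.092], [0, 0.001, 0.092]], fingers=[100, 100, 100, 100, 100, 60, 50, 50, 50, 50])

```text
time_s: 41.45
ee_pos: [0.4193, -0.3937, 0.028]
tcp_rot: [179.8, 0.0, 89.9]
force: [-0.3, 1.5, 6.7]
opening: 0.0633
```

Emit:
arm_command(rotation=[[0, 0, 0], [0, 0, 0], [0, 0, 0], [0, 0, 0], [0, 0, 0], [0, 0, 0], [0, 0, 0], [0, 0, 0]], linear=[[0, 0, 0], [0, 0, 0], [0, 0, -0.02], [0, 0, -0.04], [0, 0, -0.07], [0, 0, -0.11], [0, 0, -0.11], [0, 0, -0.11]], fingers=[40, 40, 40, 40, 40, 40, 40, 40])

```text
time_s: 42.25
ee_pos: [0.4192, -0.3937, 0.1384]
tcp_rot: [179.7, 0.0, 89.9]
force: [-0.1, 1.0, -2.4]
opening: 0.0638
```

```bash
python3 - <<'E'
from h import *
weigh(6)
go([(.44,0,.14,90),(.4615,.424,.14,93.5)])
E
```

```text
F [-0.12  0.12 -1.17 -0.11  0.05 -0.  ] +- [0.18 0.21 0.16 0.01 0.01 0.02]
at 42.55 [ 0.4184 -0.3932  0.1369] [ 1.7987e+02 -5.0000e-02  8.9850e+01] open 0.0636 F [ 0.   -0.24 -0.77] q [  7.  31.  45. 106. -27.  54.  64.]
(0.44, 0, 0.14, 90) rot [0.002, -0.001, -0.003] lin [0.3933, 0.0206, -0.0027] deg 0.0
(0.4615, 0.424, 0.14, 93.5) rot [0.002, -0.001, -0.064] lin [0.8173, 0.0411, -0.0023] deg 4.0
```

Emit:
arm_command(rotation=[[0, 0, 0], [0, 0, 0], [0, 0, -0.01], [0, 0, -0.01], [0, 0, -0.02], [0, 0, -0.02], [0, 0, -0.03], [0, 0, -0.03], [0, 0, -0.04], [0, 0, -0.04]], linear=[[0.035, 0.002, 0], [0.08, 0.004, 0], [0.125, 0.006, 0], [0.17, 0.008, 0], [0.215, 0.01, 0], [0.26, 0.013, 0], [0.305, 0.015, 0], [0.35, 0.017, 0], [0.395, 0.02, 0], [0.435, 0.022, 0]], fingers=[40, 40, 40, 40, 40, 40, 40, 40, 40, 40])

```text
time_s: 43.55
ee_pos: [0.4412, 0.044, 0.1371]
tcp_rot: [179.9, -0.0, 92.2]
force: [0.0, -0.4, -1.6]
opening: 0.0635
```

```bash
python3 - <<'E'
from h import *
go([(.4615,.424,.13,93.5)])
E
```

```text
at 43.55 [0.4412 0.044  0.1371] [ 1.7988e+02 -4.0000e-02  9.2210e+01] open 0.0635 F [ 0.03 -0.43 -1.59] q [-52.  19.  50. 124. -20.  46.  13.]
(0.4615, 0.424, 0.13, 93.5) rot [0.002, -0.001, -0.022] lin [0.3789, 0.035, 0.0074] deg 1.0
```

Emit:
arm_command(rotation=[[0, 0, -0.01], [0, 0, -0.02], [0, 0, -0.022], [0, 0, -0.022], [0, 0, -0.022], [0, 0, -0.022], [0, 0, -0.022], [0, 0, -0.022], [0, 0, -0.022], [0, 0, -0.022]], linear=[[0.035, 0.003, 0], [0.08, 0.007, 0], [0.125, 0.011, 0], [0.17, 0.016, 0], [0.215, 0.02, 0], [0.26, 0.024, 0], [0.305, 0.028, 0], [0.345, 0.032, 0], [0.37, 0.034, 0], [0.379, 0.035, 0.007]], fingers=[40, 40, 40, 40, 40, 40, 40, 40, 40, 40])

```text
time_s: 44.55
ee_pos: [0.461, 0.4275, 0.1298]
tcp_rot: [179.9, -0.1, 93.7]
force: [0.3, -0.6, -0.5]
opening: 0.0638
```

```bash
python3 - <<'E'
from h import *
im,d=bot.capture("wrist");cv2.imwrite("pics/w21.png",im[:,:,::-1])
im,d=bot.capture("top");cv2.imwrite("pics/top21.png",im[:,:,::-1])
go([(.4615,.424,.0325,93.5)])
E
```

```text
at 44.65 [0.4607 0.4242 0.1286] [1.7997e+02 8.0000e-02 9.3560e+01] open 0.0634 F [-0.02 -0.41 -0.8 ] q [-76.  36.  44.  99. -29.  57. -18.]
(0.4615, 0.424, 0.0325, 93.5) rot [0.001, 0.001, 0.001] lin [-0.0001, 0.0008, 0.0961] deg 0.0
```

View pics/w21.png

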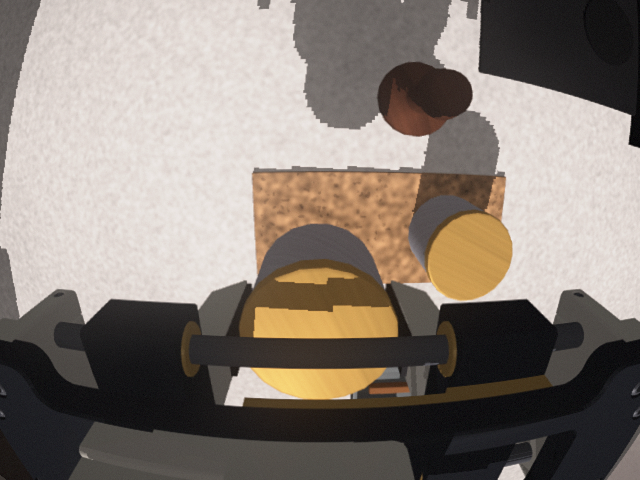

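View pics/top21.png

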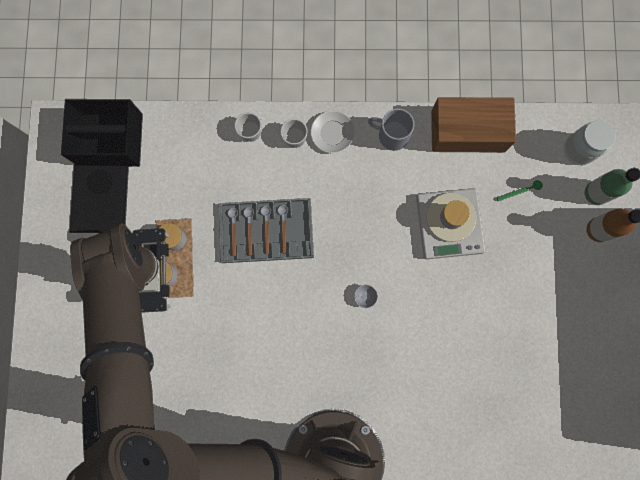

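Emit:
arm_command(rotation=[[0, 0, 0], [0, 0, 0], [0, 0, 0], [0, 0, 0], [0, 0, 0], [0, 0, 0], [0, 0, 0], [0, 0, 0], [0, 0, 0], [0, 0, 0]], linear=[[0, 0.0005, 0.02], [0, 0.0005, 0.045], [0, 0.0005, 0.065], [0, 0.0005, 0.08], [0, 0.0005, 0.09], [0, 0.0005, 0.095], [0, 0.0005, 0.0965], [0, 0.0005, 0.0975], [0, 0.0005, 0.0975], [0, 0.0005, 0.0975]], fingers=[40, 40, 40, 40, 40, 40, 40, 40, 40, 40])

```text
time_s: 45.65
ee_pos: [0.4617, 0.4241, 0.032]
tcp_rot: [179.9, 0.0, 93.6]
force: [-1.7, -2.2, 5.0]
opening: 0.0639
```

Emit:
arm_command(rotation=[[0, 0, 0], [0, 0, 0], [0, 0, 0], [0, 0, 0], [0, 0, 0], [0, 0, 0], [0, 0, 0], [0, 0, 0]], linear=[[0, 0, 0], [0, 0, 0], [0, 0, 0], [0, 0, 0], [0, 0, -0.02], [0, 0, -0.05], [0, 0, -0.09], [0, 0, -0.12]], fingers=[76, 80, 82, 82, 82, 82, 82, 82])

```text
time_s: 46.45
ee_pos: [0.462, 0.4242, 0.154]
tcp_rot: [179.9, 0.0, 93.5]
force: [0.9, 0.2, 0.6]
opening: 0.0751
```

```bash
python3 - <<'E'
from h import *
go([(.38,.25,.2,93.5)])
E
```

```text
at 46.45 [0.462  0.4242 0.154 ] [1.7986e+02 1.0000e-02 9.3540e+01] open 0.0751 F [0.89 0.17 0.64] q [-76.  34.  45.  97. -27.  60. -19.]
(0.38, 0.25, 0.2, 93.5) rot [0.002, 0.0, 0.001] lin [-0.1689, -0.0924, -0.0462] deg 0.0
```

Emit:
arm_command(rotation=[[0, 0, 0], [0, 0, 0], [0, 0, 0], [0, 0, 0], [0, 0, 0], [0, 0, 0], [0, 0, 0]], linear=[[0, 0, -0.03], [-0.03, -0.016, -0.046], [-0.07, -0.038, -0.046], [-0.11, -0.06, -0.046], [-0.15, -0.082, -0.046], [-0.169, -0.092, -0.046], [-0.169, -0.092, -0.046]], fingers=[82, 82, 82, 82, 82, 82, 82])

```text
time_s: 47.15
ee_pos: [0.379, 0.2471, 0.1998]
tcp_rot: [180.0, -0.1, 93.4]
force: [0.1, -0.1, 1.3]
opening: 0.0752
```

```bash
python3 - <<'E'
from h import *
im,d=bot.capture("top");cv2.imwrite("pics/top22.png",im[:,:,::-1]);tins(im,z=.066);tins(im,z=.103);spoons("top",im,zt=.013)
cv2.imwrite("pics/z22.png",cv2.resize(im[180:330,110:370,::-1],None,fx=3,fy=3,interpolation=cv2.INTER_CUBIC))
im,d=bot.capture("side");cv2.imwrite("pics/side22.png",im[:,:,::-1])
go([])
E
```

```text
tin [444, 201, 25, 25, 482] enc 0.6288 -0.3107 32.3 mean [ 0.629  -0.3108]
tin [157, 223, 24, 25, 482] enc 0.5645 0.4291 32.3 mean [0.5646 0.4294]
tin [160, 263, 23, 15, 212] enc 0.4708 0.4186 29.9 mean [0.4737 0.4165]
tin [444, 201, 25, 25, 482] enc 0.6218 -0.303 31.5 mean [ 0.622  -0.3031]
tin [157, 223, 24, 25, 482] enc 0.559 0.4193 31.5 mean [0.5591 0.4195]
tin [160, 263, 23, 15, 212] enc 0.4676 0.409 29.2 mean [0.4703 0.407 ]
top [282, 221, 4, 32, 105] ctr [0.5709 0.137 ] mid 0.5716 0.1368 ang 3.4 L 83 S 8
top [587, 220, 15, 22, 58] ctr [ 0.5882 -0.6753] mid 0.59 -0.6781 ang 23.6 L 61 S 24
top [248, 223, 4, 32, 106] ctr [0.5627 0.2274] mid 0.5654 0.2271 ang 3.4 L 83 S 8
top [265, 222, 4, 32, 109] ctr [0.5667 0.1823] mid 0.5685 0.1819 ang 3.2 L 83 S 8
top [232, 224, 4, 32, 109] ctr [0.5596 0.2701] mid 0.5624 0.2696 ang 3.3 L 83 S 8
at 47.25 [0.3805 0.2505 0.2002] [ 1.7984e+02 -8.0000e-02  9.3540e+01] open 0.0751 F [ 0.01  0.85 -0.02] q [-84.  14.  54. 118. -14.  55. -19.]
```

View pics/z22.png

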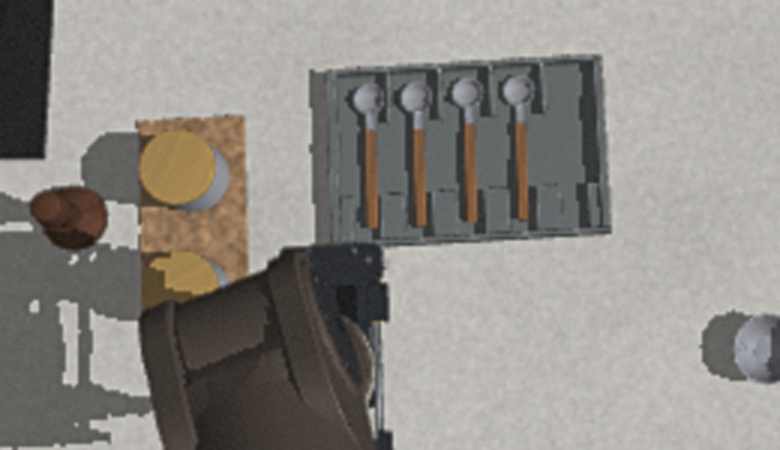

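View pics/side22.png

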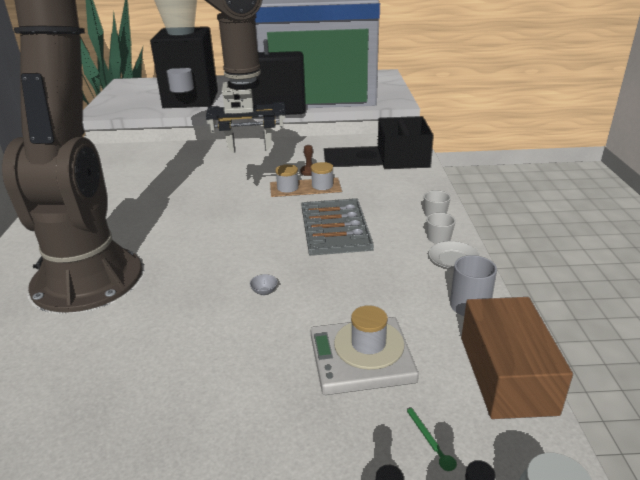

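```bash
python3 - <<'E'
from h import *
go([(.52,.23,.2,183.2)])
E
```

```text
at 47.25 [0.3805 0.2505 0.2002] [ 1.7984e+02 -8.0000e-02  9.3540e+01] open 0.0751 F [ 0.01  0.85 -0.02] q [-84.  14.  54. 118. -14.  55. -19.]
(0.52, 0.23, 0.2, 183.2) rot [0.003, 0.001, -1.565] lin [-0.029, 0.138, 0.0005] deg 90.0
```

Emit:
arm_command(rotation=[[0, 0, 0], [0, 0, 0], [0, 0, 0], [0, 0, 0], [0, 0, 0], [0, 0, 0], [0, 0, 0], [0, 0, 0]], linear=[[-0.02, 0.04, 0], [-0.04, 0.08, 0], [-0.06, 0.12, 0], [-0.08, 0.16, 0.01], [-0.1, 0.2, 0.02], [-0.103, 0.214, 0.03], [-0.103, 0.214, 0.03], [-0.103, 0.214, 0.03]], fingers=[82, 82, 82, 82, 82, 82, 82, 82])

```text
time_s: 48.05
ee_pos: [0.6005, 0.1616, 0.1697]
tcp_rot: [179.9, -0.0, 93.6]
force: [0.2, 0.5, 0.8]
opening: 0.0754
```

```bash
python3 - <<'E'
from h import *
C=cal("wrist");im,d=bot.capture("wrist");cv2.imwrite("pics/w23.png",im[:,:,::-1]);spoons("wrist",im,C,zt=.013)
np.savez("w23.npz",K=C[0],W=C[1])
im,d=bot.capture("top");tins(im,z=.066);cv2.imwrite("pics/top23.png",im[:,:,::-1])
go([])
E
```

```text
wrist [232, 83, 104, 13, 1188] ctr [0.5653 0.2705] mid 0.5644 0.2705 ang 3.1 L 87 S 10
wrist [232, 133, 102, 13, 1141] ctr [0.5659 0.2282] mid 0.5657 0.2282 ang 3.6 L 86 S 10
wrist [236, 185, 100, 12, 1130] ctr [0.5709 0.1833] mid 0.5704 0.1834 ang 3.2 L 87 S 10
wrist [239, 234, 95, 12, 1034] ctr [0.5732 0.1384] mid 0.5724 0.1388 ang 3.7 L 85 S 10
tin [444, 201, 25, 25, 483] enc 0.6288 -0.3107 32.3 mean [ 0.629  -0.3107]
tin [157, 228, 19, 20, 277] enc 0.5589 0.4375 29.7 mean [0.5597 0.4377]
tin [157, 264, 25, 25, 493] enc 0.4601 0.4232 32.2 mean [0.4602 0.4229]
at 48.15 [0.6    0.1622 0.1707] [ 1.7986e+02 -1.0000e-01  9.3640e+01] open 0.0754 F [-0.15 -0.25 -0.06] q [-50.  33.  47.  97. -27.  61.   9.]
```

View pics/w23.png

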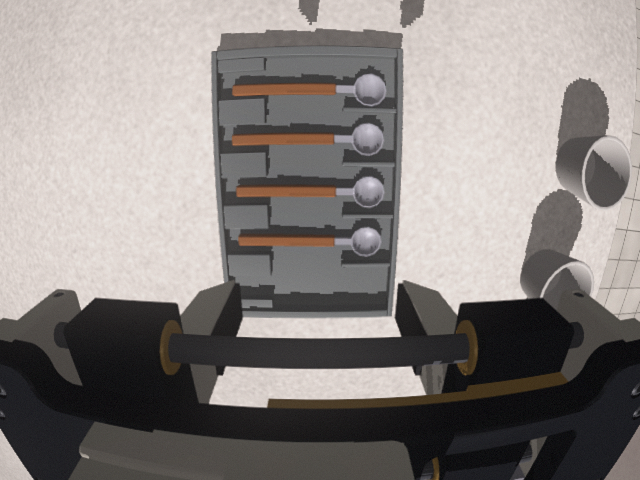

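```bash
python3 - <<'E'
import cv2,numpy as np
a=cv2.imread("pics/top0.png");b=cv2.imread("pics/top21.png");c=cv2.imread("pics/top23.png")
t=a[282:310,352:380]
for n,i in (("21",b),("23",c)):
    r=cv2.matchTemplate(i[262:330,332:400],t,cv2.TM_CCOEFF_NORMED);print("basket",n,cv2.minMaxLoc(r)[1:4:2],"expect (20,20)")
t=a[240:266,118:148]
r=cv2.matchTemplate(c[225:285,98:170],t,cv2.TM_CCOEFF_NORMED);print("tamper",cv2.minMaxLoc(r)[1:4:2],"expect (20,15)")
from h import bot
print(bot.job_done())
E
```

```text
basket 21 (0.7208923697471619, (20, 20)) expect (20,20)
basket 23 (0.7209028601646423, (20, 20)) expect (20,20)
tamper (0.9189498424530029, (20, 15)) expect (20,15)
the job is handed in; nothing more can be done
None
```

The tasting station is set up and the job is handed in, at about 48 s of the 210 s allowed.

- **Spoons:** There were four. All lie flat in separate lanes, open side up, with bowls in the wide bays and handles in the slots. The one in the outermost lane (+92 mm) sits about 5 mm off its lane's centre. The last wrist picture shows it close to the rib but within its bay.
- **Full tin:** The first tin I lifted weighed about 3.2 N, so that was the full one. It stands on the scale's plate about 2 mm from the centre, within the camera's accuracy.
- **Empty tins:** The other two weighed about 1.1 and 1.2 N and stand side by side on the cork mat, about 104 mm apart. One had been knocked aside mid-run, so I found it again before picking it up.
- **Tamper and basket:** One spoon's handle lay under the basket's rim, so I slid it out before lifting. In the last top picture both basket and tamper match their starting pixels. The basket match scores only 0.72, because the spoon and shadows beside it changed.
- **Mistakes:** My first grasp closed too late and missed, so I repeated it. No other check failed.

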